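# Scoop the beeswax and eraser out from under the bench riser

## Robot

A 6-joint arm with a two-finger parallel gripper is mounted at the origin on a cart in front of the work surface, level with it; the furniture and walls round the work are solid. World frame = base frame: x ahead of the robot, y to its left, z up, the work surface at z = 0. Lengths are in m, angles in rad, forces in N, time in s.
With the tool pointing down it reaches from about 0.425 to 1.125 m from the base axis. Payload 14.9 kg.
Tool frame: the origin (TCP) lies at the centre of the arm's flange, where the gripper is bolted on; the fingertips stand 191 mm ahead of it and the grasp point (between the pads) lies 172 mm ahead of it; z points along the fingers, y is the line along which they close (so a half turn about z gives the same grasp; the last joint's range is limited). The gripper opens to 91 mm and grips with 3 to 60 N. Pads are 32 mm wide; open, the fingers measure 118 mm over their backs; the gripper's body (76 mm by 178 mm) begins 60 mm behind the grasp point.
Start: joints at [-1.214, 0.379, 1.734, -0, 1.028, -0.033], TCP at [0.266, -0.648, 0.405] pointing down, gripper open.
Joint ranges: [-2.77, 2.77], [-0.74, 2.19], [0, 2.66], [-1.06, 4.2], [0.31, 2.87], [-3.08, 3.08]. Speed limits (rad/s): [1.89, 1.89, 2.39, 3.14, 3.14, 3.14].

## Interface

Orientations are given as a 3x3 rotation matrix whose columns are the frame's x, y, z axes.
In Python, from bench import bot gives the robot as it stands. The module is installed in compiled form; this text tells all that it offers.
- The arm moves only by the tool drive_tool, never from a script. Its argument "targets" is a list of rows, each an object of numbers: "wx", "wy", "wz": the turn, a rotation vector about the tool's x, y, z normalised to -1 to 1, where 1 is 0.1 rad; "dx", "dy", "dz": the shift along the tool's x, y, z normalised to -1 to 1, where 1 is 40 mm; "hand": the closure, from 0 (fully open) to 1 (shut). In form: [{"wx": .., "wy": .., "wz": .., "dx": .., "dy": .., "dz": .., "hand": ..}, ...]. A call has 1 to 5 rows; each row shifts and turns the commanded pose from where the row before left it, along the tool's axes as they then stand; what a row does not reach is not made up. A row lasts 1/8 s, in which the tool goes at most 62.5 mm and 10.7 degrees, less where a joint would pass 70% of its speed; a pose out of reach is approached as far as the arm can. A call with a number of a shift or a turn outside -1 to 1 is refused whole. A call with a gripper value outside its range is refused whole. The fingers move at their own pace and stop on an object; "grip_force" is the grip in N (left out, the last holds). Time passes only in rows, so rows that do not move let the fingers close. It gives the time, the measured TCP pose, the force, the opening and the grip force at its end, in the units of the state.
- bot.read_state(): the state, without advancing time (a new reading comes with each control period).
- bot.get_image(name): name is "side" or "top" or "wrist"; returns a dict with "img" (420x560x3 uint8, red, green, blue), "fx", "fy", "cx", "cy" (pixels), "eye" and "orientation" of the camera in the world. Camera axes: x right, y up, looking along -z (the intrinsics and any distortion apply to the point x, -y, -z); pixel columns grow to the right and rows downward; lengths in m; the calibration is good to about 2 mm. The wrist camera is an equidistant fisheye: a pixel r from the principal point sees the ray r / f radians off the axis. A picture is of the moment at which its call begins. There is no depth.
- bot.job_done(): hands the job in; it is judged then, once.
The state is a dict: "t": time; "qpos": joint angles; "qd": joint speeds; "tau": joint torques, N m; "position": TCP position; "tcp_rot": TCP orientation; "contact_force": force on the tool from outside, world axes, zero at the start; "ft_torque": the same for the moment, N m; "gripper_width": opening from 0.0 (shut) to 1.0 (fully open); "finger_force": force on a finger pad.
Only numpy, scipy, OpenCV 4.12 (cv2) and the standard library are available. Lean on these libraries where they do the work, as an engineer would, in place of code of your own. Each camera call takes 0.05 s, during which the arm holds its last target. There are 200 camera calls.

## Task

A cake of beeswax and an eraser have slid under the low bench riser, out of reach of the fingers. Hold the flat scoop by its upright handle, slide it under the riser's lip along the table until its side walls gently meet the hidden stop slat, so that both things ride up into the pan between the side walls, draw it out again, and set the loaded scoop down level in the middle of the white enamel slab with both things still between its side walls. Do not touch the two things with the gripper, do not ram the riser, and leave the brass weight on the riser, the thread spool and the loupe where they are.

Things in the scene. Friction and masses are not known exactly. Their poses are not given: they have to be found in the camera images.
- scoop: Loose flat aluminium scoop, 205 x 122 mm, 0.23 kg, nose-heavy. Origin: underside, below the middle of its upright handle; +x to the sharp front edge, z up. 2 mm pan floor from x = -25 to 180 mm; the last 14 mm taper to a knife edge level with the underside. Side walls 16 mm high, 3 mm thick, from x = -24 to 150 mm (their front ends), outer faces at y = +-61 mm; rear wall alike at x = -25 mm.
- scoop_handle (a point): Place to grip the scoop: on the axis of its blue upright handle, 60 mm above the underside. The handle is a block 40 mm along the scoop's x, 18 mm along its y, up to z = 86 mm; fingers close along the scoop's y, firmly (40 N or more). Below it is a dark foot 44 x 26 mm up to z = 16 mm.
- scoop_edge_mid (a point): middle of the scoop's sharp front edge, on its underside (180 mm ahead of the scoop's origin)
- scoop_pan (a point): middle of the scoop's footprint, on its underside (77.5 mm ahead of the scoop's origin)
- riser: Low light-wood bench riser, fixed, 236 mm wide, 200 mm deep, top at z = 56 mm. Origin on the table under the middle of its open front; +x points inward under the board, y along the front. A darker lip hangs at x = 2 to 12 mm; the opening under it is 34 mm high and 200 mm wide (y = -100 to 100 mm). Space inside: see riser_front.
- riser_front (a point): Same point as the riser's origin. Under the board a dark wooden stop slat, square to the riser's x, spans the opening from z = 6 to 34 mm: the pan passes under it, the side walls do not. Its face stands 70 to 115 mm behind this point, different each time and not measured: feel for it. It is rigid; feel with 5 to 15 N, over 40 N is ramming.
- beeswax: Yellow round cake of beeswax, 44 mm across, 16 mm high, flat on the table under the riser, 23 to 29 mm to the riser's +y side. Origin: centre of its underside. It slides when pushed and rides up over the scoop's edge and along the pan once pinned against the stop slat.
- eraser: Blue and white eraser, 32 x 35 x 13 mm, flat on the table under the riser on its -y side. Origin on its underside; the block spans x = -20 to 12, y = -12 to 23 mm about it. It behaves like the beeswax: both fit side by side in the pan when the scoop slides in along the riser's middle line.
- enamel_slab: White enamel slab, fixed, 273 mm along x, 134 mm along y, 14 mm high. Origin: centre of its underside. The scoop stands on its top, its length along the slab's x, either way round.
- brass_weight: brass weight, 46 mm across, 67 mm high, standing on the rear part of the riser's top; origin at the centre of its underside; bystander
- thread_spool: wooden spool of white thread, 36 mm across, 46 mm high, standing; origin at the centre of its underside; bystander
- loupe: black round magnifier, 40 mm across, 37 mm high; origin at the centre of its underside; bystander

How it is judged:
By the outcome, as a careful person would: the job done as asked, in the order asked, and still so for the second after the job is handed in, with the robot touching nothing.
It also fails if it takes over 64 s, if anything falls off the work surface, if the arm or the gripper's body presses on something with over 40 N, if the wrist force passes 120 N, or if a joint passes its speed limit or range.

## Working session

There is one attempt and no reset: what is moved stays moved. The work goes in short steps, Python scripts to look and compute and a tool call to move; the robot and the scene stay as the last step left them, time stands still between calls to the robot, and variables do not carry over. Pictures are saved under pics/ and viewed, at most 10 in all, crops included, and the job is handed in when it is done.

Besides the shell and the picture viewer there is one more tool, called after "Request:" as name(argument=value, ...) on one line, values as JSON. drive_tool: Moves the arm, as the interface text tells. Scaled input: -1 to 1 covers 40 mm each way for a shift and 0.1 rad each way for a turn. Its arguments: {"type":"object","properties":{"targets":{"type":"array"},"grip_force":{"type":"number"}},"required":["targets"]}

```bash
mkdir -p pics
cat > h.py <<'E'
import numpy as np, cv2
from bench import bot
def cam(n, save=None):
    d=bot.get_image(n)
    if save: cv2.imwrite('pics/'+save, d['img'][:,:,::-1])
    return d
def ray(d,u,v):
    x=(u-d['cx'])/d['fx']; y=(v-d['cy'])/d['fy']
    return np.array(d['orientation'])@np.array([x,-y,-1.])
def onz(d,u,v,z):
    e=np.array(d['eye']); r=ray(d,u,v); return e+r*(z-e[2])/r[2]
def pix(d,p):
    c=np.array(d['orientation']).T@(np.array(p)-np.array(d['eye']))
    return d['cx']+d['fx']*c[0]/-c[2], d['cy']+d['fy']*-c[1]/-c[2]
E
python3 - <<'E'
from h import *
for n in('top','side'):
    d=cam(n,n+'1.png'); print(n,d['eye'],np.round(d['orientation'],3).tolist(),d['fx'],d['cx'],d['cy'],[k for k in d])
print(bot.read_state())
E
```

```text
top [ 0.51111658 -0.03095759  1.15528607] [[0.007, 0.995, -0.103], [-1.0, 0.005, -0.021], [-0.021, 0.103, 0.994]] 388.9424426289692 285.32022047508156 214.42241911533856 ['img', 'fx', 'fy', 'cx', 'cy', 'eye', 'orientation']
side [0.58419497 0.99784836 0.56470146] [[-0.999, -0.008, -0.038], [-0.031, -0.443, 0.896], [-0.024, 0.897, 0.442]] 486.90496548400597 289.88788924407197 209.8453650144448 ['img', 'fx', 'fy', 'cx', 'cy', 'eye', 'orientation']
{'t': 0.1, 'qpos': array([-1.21430377e+00,  3.79337071e-01,  1.73471778e+00, -5.64003043e-07,
        1.02850258e+00, -3.32979325e-02]), 'qd': array([ 0.00144497,  0.0004778 , -0.00100772,  0.00084951,  0.0009852 ,
       -0.00074975]), 'tau': array([-9.07758804e-04, -7.65049982e+01, -4.35289729e+01,  6.52439799e-02,
        3.98838054e-02, -3.12081045e-05]), 'position': array([ 0.26593347, -0.64733581,  0.40416936]), 'tcp_rot': array([[ 9.24988589e-01,  3.79994732e-01, -3.37148863e-04],
       [ 3.79994881e-01, -9.24988148e-01,  9.03947343e-04],
       [ 3.16365263e-05, -9.64255820e-04, -9.99999535e-01]]), 'contact_force': array([1.73689275, 0.03739424, 0.03872469]), 'ft_torque': array([0.00048298, 0.00723195, 0.0092979 ]), 'finger_force': 0.0, 'gripper_width': 0.9964521988881269}
```

View pics/top1.png

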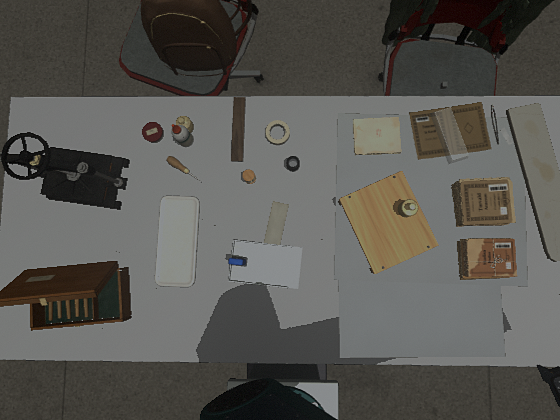

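View pics/side1.png

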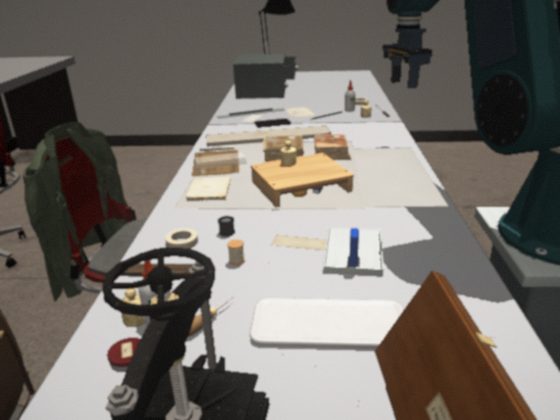

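Top view: the scoop is at about (265,263), with its blue handle at (237,261) and nose to the right (world -y). The riser's front edge runs (339,200)-(372,272), the weight is at (407,207) and the slab at (177,241). In the side view the opening faces the camera.

Run:
```python
from h import *
d=cam('top'); im=d['img']; hsv=cv2.cvtColor(im,cv2.COLOR_RGB2HSV)
def big(m,roi):
    z=np.zeros_like(m); x0,y0,x1,y1=roi; z[y0:y1,x0:x1]=m[y0:y1,x0:x1]
    z=cv2.morphologyEx(z,cv2.MORPH_OPEN,np.ones((2,2)))
    c=max(cv2.findContours(z,0,2)[0],key=cv2.contourArea); return c
def rep(name,c,z):
    r=cv2.minAreaRect(c); b=cv2.boxPoints(r); P=np.array([onz(d,u,v,z)[:2] for u,v in b])
    print(name,'area',cv2.contourArea(c),'ctr',P.mean(0).round(4),'pts',P.round(4).tolist(),'sides',np.linalg.norm(np.diff(P,axis=0),axis=1).round(4)); return P
wood=cv2.inRange(hsv,(8,50,100),(28,200,255)); c=big(wood,(330,160,445,280)); rep('riser',cv2.convexHull(c),.056)
blue=cv2.inRange(hsv,(100,120,40),(130,255,255)); rep('handle',big(blue,(215,245,260,280)),.086)
g=cv2.cvtColor(im,cv2.COLOR_RGB2GRAY)
print(g[263,225:310].tolist()); print(g[230:300,275].tolist()); print(g[241,145:210].tolist()); print(g[185:295,177].tolist())
big2=cv2.resize(im[150:300,140:340],None,fx=4,fy=4,interpolation=cv2.INTER_CUBIC); cv2.imwrite('pics/c1.png',big2[:,:,::-1])
```

```text
riser area 5820.5 ctr [ 0.6042 -0.3013] pts [[0.6684, -0.1621], [0.7553, -0.3446], [0.5386, -0.4387], [0.4545, -0.2597]] sides [0.2022 0.2363 0.1978]
handle area 65.5 ctr [0.49   0.1248] pts [[0.498, 0.1428], [0.4983, 0.1071], [0.482, 0.1068], [0.4817, 0.1425]] sides [0.0357 0.0163 0.0357]
[123, 124, 120, 69, 51, 59, 59, 62, 65, 70, 69, 75, 73, 75, 76, 77, 71, 50, 39, 39, 39, 67, 156, 143, 142, 141, 141, 141, 141, 141, 141, 141, 141, 141, 141, 140, 141, 140, 142, 140, 141, 143, 139, 142, 142, 140, 141, 142, 140, 141, 141, 141, 141, 142, 141, 142, 141, 141, 142, 141, 142, 140, 141, 140, 141, 141, 141, 141, 141, 140, 141, 140, 141, 141, 141, 141, 121, 122, 123, 124, 124, 123, 124, 122, 124]
[120, 118, 119, 119, 121, 120, 120, 119, 118, 116, 114, 115, 115, 116, 119, 117, 146, 143, 141, 141, 141, 140, 142, 141, 142, 140, 141, 141, 141, 141, 141, 142, 141, 141, 141, 142, 141, 141, 142, 140, 140, 141, 140, 142, 141, 142, 141, 140, 141, 141, 140, 141, 142, 143, 143, 41, 147, 123, 122, 122, 122, 122, 122, 122, 122, 123, 121, 122, 121, 123]
[121, 121, 121, 122, 122, 119, 122, 123, 123, 121, 122, 119, 112, 145, 142, 142, 141, 140, 140, 142, 141, 142, 141, 139, 140, 141, 143, 140, 141, 142, 140, 142, 140, 139, 142, 142, 141, 140, 141, 141, 140, 139, 140, 139, 140, 141, 140, 136, 127, 130, 145, 129, 85, 127, 124, 122, 123, 123, 122, 123, 123, 123, 123, 124, 122]
[120, 122, 121, 121, 121, 121, 121, 121, 123, 122, 92, 128, 140, 135, 138, 141, 139, 141, 142, 141, 142, 141, 141, 141, 141, 141, 141, 141, 139, 141, 140, 140, 139, 142, 141, 141, 140, 140, 140, 140, 140, 139, 140, 140, 140, 140, 140, 141, 140, 141, 141, 139, 140, 141, 141, 140, 140, 141, 142, 142, 141, 141, 141, 141, 141, 143, 141, 141, 141, 139, 141, 142, 141, 140, 142, 141, 141, 141, 140, 142, 141, 141, 139, 139, 140, 139, 141, 140, 141, 141, 141, 140, 140, 141, 141, 140, 140, 137, 127, 135, 141, 124, 121, 122, 122, 121, 123, 123, 122, 121]
```

View pics/c1.png

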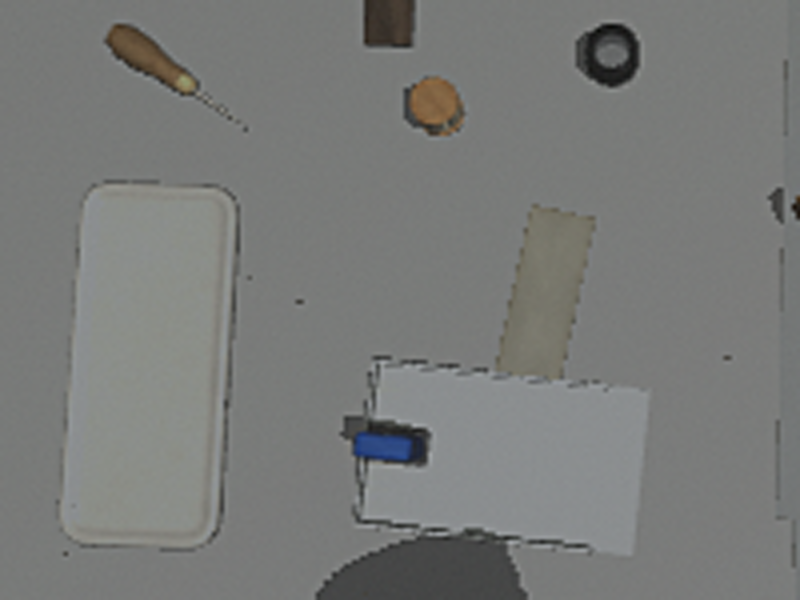

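Run:
```python
from h import *
d=cam('top'); f=lambda u,v,z:onz(d,140+u/4-.4,150+v/4-.4,z)[:2]
a,b=f(650,388,0),f(633,555,0); c,e=f(375,360,.016),f(357,521,.016)
fm=(a+b)/2; rm=(c+e)/2
print('front',a,b,np.linalg.norm(a-b),'mid',fm,'rear',rm,'len',np.linalg.norm(fm-rm),'wr',np.linalg.norm(c-e))
x=(fm-rm)/np.linalg.norm(fm-rm); print('yaw',np.degrees(np.arctan2(x[1],x[0])),'yawedge',np.degrees(np.arctan2(*(a-b)[::-1]))-90, 'org from front',fm-.18*x,'from rear',rm+.025*x)
s=[f(*p,.014) for p in((86,182),(238,187),(220,548),(60,545))]; s=np.array(s)
print('slab',s.mean(0),np.linalg.norm(np.diff(s,axis=0),axis=1),'axis',(s[0]+s[1]-s[2]-s[3])/2)
ax=(s[0]+s[1]-s[2]-s[3])/2; print(np.degrees(np.arctan2(ax[1],ax[0])))
P=np.array([[0.6684,-0.1621],[0.7553,-0.3446],[0.5386,-0.4387],[0.4545,-0.2597]])
i=(P[1]+P[2]-P[0]-P[3])/2; print('riser front',(P[0]+P[3])/2,'yaw',np.degrees(np.arctan2(i[1],i[0])), 'w', np.degrees(np.arctan2(*(P[0]-P[3])[::-1]))-90,np.degrees(np.arctan2(*(P[1]-P[2])[::-1]))-90)
print('spool',f(435,100,.046),'loupe',f(610,55,.037))
w=cam('wrist'); print(w['eye'],np.round(w['orientation'],3),w['fx'])
```

```text
front [ 0.5349763  -0.05638617] [ 0.41306676 -0.04429595] 0.12250758616971016 mid [ 0.47402153 -0.05034106] rear [0.49534985 0.15092136] len 0.20238937158533427 wr 0.11727406952495835
yaw -96.04921194817565 yawedge -95.66371573463563 org from front [0.4929904  0.12865665] from rear [0.49271529 0.12606056]
slab [0.55028858 0.31136992] [0.11418253 0.26528386 0.11728577] axis [ 0.26632914 -0.00672945]
-1.4474075772273938
riser front [ 0.56145 -0.2109 ] yaw -64.68449084166177 w -65.47335574339328 -66.52754335072721
spool [0.74141391 0.10121478] loupe [ 0.77714613 -0.02561088]
[ 0.33029045 -0.62102481  0.38380527] [[ 0.38   0.896  0.229]
 [-0.925  0.368  0.094]
 [ 0.    -0.248  0.969]] 325.19226210127806
```

Request:
drive_tool(targets=[{"wz":-0.98,"hand":0},{"wz":-0.98,"hand":0},{"wz":-0.98,"hand":0},{"wz":-0.98,"hand":0},{"wz":-0.98,"hand":0}])

```text
validation failed for argument at $.ta...
```

Request:
drive_tool(targets=[{"wz":-0.98,"hand":0},{"wz":-0.98,"hand":0},{"wz":-0.98,"hand":0},{"wz":-0.98,"hand":0},{"wz":-0.98,"hand":0}])

```text
validation failed for argument at $.ta...
```

Request:
drive_tool(targets=[{"wz":-0.98,"hand":0},{"dx":0.99,"dy":0.51,"hand":0},{"dx":0.99,"dy":0.51,"hand":0},{"dx":0.99,"dy":0.51,"hand":0},{"dx":0.99,"dy":0.51,"hand":0}])

```text
validation failed for argument at $.ta...
```

Request:
drive_tool(targets=[{"dx":0.99,"dy":0.51,"hand":0},{"dx":0.99,"dy":0.51,"hand":0},{"dx":0.99,"dy":0.51,"hand":0},{"dx":0.99,"dy":0.51,"hand":0},{"dx":0.99,"dy":0.51,"hand":0}])

```text
validation failed for argument at $.ta...
```

Request:
drive_tool(targets=[{"dx":0.99,"dy":0.51,"hand":0},{"dx":0.99,"dy":0.51,"hand":0},{"dx":0.99,"dy":0.51,"hand":0},{"dx":0.99,"dy":-0.32,"dz":0.14,"hand":0},{"dx":0.99,"dy":-0.32,"dz":0.14,"hand":0}])

```text
validation failed for argument at $.ta...
```

Request:
drive_tool(targets=[{"dx":0.99,"dy":-0.32,"dz":0.14,"hand":0},{"dx":0.99,"dy":-0.32,"dz":0.14,"hand":0},{"dx":0.99,"dy":-0.32,"dz":0.14,"hand":0},{"dx":0.99,"dy":-0.32,"dz":0.14,"hand":0},{"dx":0.5,"dy":-0.16,"dz":0.14,"hand":0}])

```text
validation failed for argument at $.ta...
```

```bash
cat >> h.py <<'E'
def st():
    s=bot.read_state(); R=s['tcp_rot']
    print('t',round(s['t'],2),'pos',s['position'].round(4),'yyaw',round(np.degrees(np.arctan2(R[1,1],R[0,1])),2),'zax',R[:,2].round(4),'F',s['contact_force'].round(1),'M',s['ft_torque'].round(2),'w',round(float(s['gripper_width']),3),'ff',round(float(s['finger_force']),1)); return s
def wray(d,u,v):
    x,y=u-d['cx'],v-d['cy']; r=np.hypot(x,y); th=r/d['fx']; k=np.sin(th)/max(r,1e-9)
    return np.array(d['orientation'])@np.array([x*k,-y*k,-np.cos(th)])
def wonz(d,u,v,z):
    e=np.array(d['eye']); r=wray(d,u,v); return e+r*(z-e[2])/r[2]
E
python3 - <<'E'
from h import *
st(); d=cam('wrist','w1.png')
E
```

```text
t 0.25 pos [ 0.266  -0.6474  0.4044] yyaw -67.67 zax [-2.e-04  5.e-04 -1.e+00] F [-0.2 -0.1  0.5] M [-0.02 -0.   -0.04] w 1.009 ff 0.0
```

View pics/w1.png

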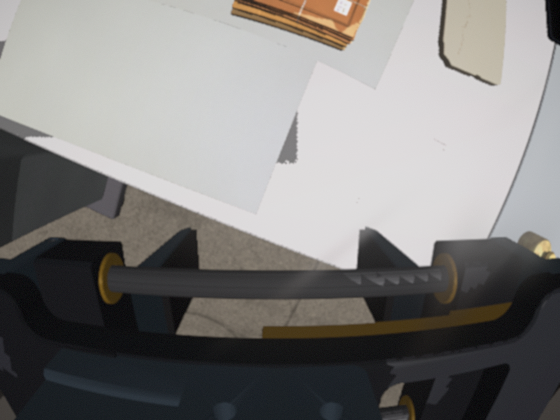

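The calls were refused and the arm has not moved, so the wrist view only shows the start pose. It seems every key is required in each row.

Request:
drive_tool(targets=[{"wx":0,"wy":0,"wz":-0.98,"dx":0,"dy":0,"dz":0,"hand":0},{"wx":0,"wy":0,"wz":-0.98,"dx":0,"dy":0,"dz":0,"hand":0},{"wx":0,"wy":0,"wz":-0.98,"dx":0,"dy":0,"dz":0,"hand":0},{"wx":0,"wy":0,"wz":-0.98,"dx":0,"dy":0,"dz":0,"hand":0},{"wx":0,"wy":0,"wz":-0.98,"dx":0,"dy":0,"dz":0,"hand":0}])

```text
t: 0.92
position: [0.266, -0.6475, 0.4047]
tcp_rot: [[0.635, 0.773, -0.0], [0.773, -0.635, 0.0], [0.0, -0.0, -1.0]]
contact_force: [-0.6, 0.0, -0.4]
gripper_width: 0.999
finger_force: 0.0
```

Request:
drive_tool(targets=[{"wx":0,"wy":0,"wz":-0.98,"dx":0,"dy":0,"dz":0,"hand":0},{"wx":0,"wy":0,"wz":-0.98,"dx":0,"dy":0,"dz":0,"hand":0},{"wx":0,"wy":0,"wz":-0.98,"dx":0,"dy":0,"dz":0,"hand":0},{"wx":0,"wy":0,"wz":-0.98,"dx":0,"dy":0,"dz":0,"hand":0},{"wx":0,"wy":0,"wz":-0.98,"dx":0,"dy":0,"dz":0,"hand":0}])

```text
t: 1.55
position: [0.266, -0.6475, 0.4047]
tcp_rot: [[0.196, 0.981, -0.0], [0.981, -0.196, 0.0], [0.0, -0.0, -1.0]]
contact_force: [-0.2, 0.8, -0.4]
gripper_width: 1.0
finger_force: 0.0
```

Request:
drive_tool(targets=[{"wx":0,"wy":0,"wz":-0.98,"dx":0,"dy":0,"dz":0,"hand":0},{"wx":0,"wy":0,"wz":0,"dx":0.99,"dy":0.51,"dz":0,"hand":0},{"wx":0,"wy":0,"wz":0,"dx":0.99,"dy":0.51,"dz":0,"hand":0},{"wx":0,"wy":0,"wz":0,"dx":0.99,"dy":0.51,"dz":0,"hand":0},{"wx":0,"wy":0,"wz":0,"dx":0.99,"dy":0.51,"dz":0,"hand":0}])

```text
t: 2.17
position: [0.364, -0.4971, 0.4048]
tcp_rot: [[0.103, 0.995, 0.0], [0.995, -0.103, -0.0], [-0.0, 0.0, -1.0]]
contact_force: [1.0, -0.4, -0.5]
gripper_width: 1.0
finger_force: 0.0
```

Request:
drive_tool(targets=[{"wx":0,"wy":0,"wz":0,"dx":0.99,"dy":0.51,"dz":0,"hand":0},{"wx":0,"wy":0,"wz":0,"dx":0.99,"dy":0.51,"dz":0,"hand":0},{"wx":0,"wy":0,"wz":0,"dx":0.99,"dy":0.51,"dz":0,"hand":0},{"wx":0,"wy":0,"wz":0,"dx":0.99,"dy":0.51,"dz":0,"hand":0},{"wx":0,"wy":0,"wz":0,"dx":0.99,"dy":0.51,"dz":0,"hand":0}])

```text
t: 2.8
position: [0.4859, -0.3106, 0.4049]
tcp_rot: [[0.103, 0.995, 0.0], [0.995, -0.103, -0.0], [-0.0, 0.0, -1.0]]
contact_force: [-0.6, -0.9, -0.2]
gripper_width: 1.001
finger_force: 0.0
```

Request:
drive_tool(targets=[{"wx":0,"wy":0,"wz":0,"dx":0.99,"dy":0.51,"dz":0,"hand":0},{"wx":0,"wy":0,"wz":0,"dx":0.99,"dy":0.51,"dz":0,"hand":0},{"wx":0,"wy":0,"wz":0,"dx":0.99,"dy":0.51,"dz":0,"hand":0},{"wx":0,"wy":0,"wz":0,"dx":0.99,"dy":-0.32,"dz":0.14,"hand":0},{"wx":0,"wy":0,"wz":0,"dx":0.99,"dy":-0.32,"dz":0.14,"hand":0}])

```text
t: 3.42
position: [0.5409, -0.1173, 0.3934]
tcp_rot: [[0.103, 0.995, 0.0], [0.995, -0.103, 0.0], [0.0, 0.0, -1.0]]
contact_force: [0.3, 0.8, -0.5]
gripper_width: 1.004
finger_force: 0.0
```

Request:
drive_tool(targets=[{"wx":0,"wy":0,"wz":0,"dx":0.99,"dy":-0.32,"dz":0.14,"hand":0},{"wx":0,"wy":0,"wz":0,"dx":0.99,"dy":-0.32,"dz":0.14,"hand":0},{"wx":0,"wy":0,"wz":0,"dx":0.99,"dy":-0.32,"dz":0.14,"hand":0},{"wx":0,"wy":0,"wz":0,"dx":0.99,"dy":-0.32,"dz":0.14,"hand":0},{"wx":0,"wy":0,"wz":0,"dx":0.5,"dy":-0.16,"dz":0.14,"hand":0}])

```text
t: 4.05
position: [0.5015, 0.0664, 0.3655]
tcp_rot: [[0.102, 0.995, 0.0], [0.995, -0.102, 0.0], [0.0, 0.0, -1.0]]
contact_force: [0.9, 0.2, 0.1]
gripper_width: 0.998
finger_force: 0.0
```

Run:
```python
from h import *
d=cam('wrist','w2.png'); st()
```

```text
t 4.1 pos [0.5011 0.0674 0.3648] yyaw -5.83 zax [-8.e-04  3.e-04 -1.e+00] F [-0.5 -0.  -0.6] M [-0.04 -0.02  0.03] w 0.998 ff 0.0
```

View pics/w2.png

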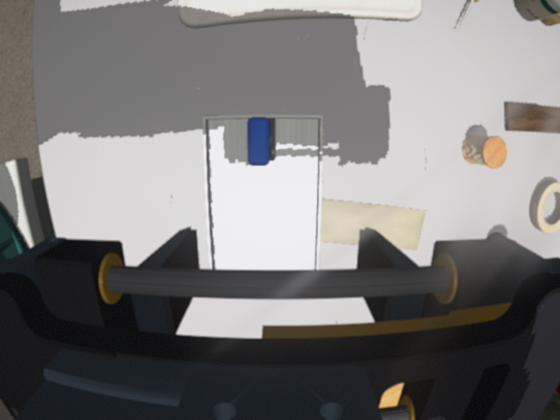

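The wrist view shows the scoop with rear-wall corners at about (204,117) and (322,117) and the blue handle at (259,141). Part of the slab's near rim is visible at the top.

Run:
```python
from h import *
d=cam('wrist'); im=d['img']; hsv=cv2.cvtColor(im,cv2.COLOR_RGB2HSV)
m=cv2.inRange(hsv,(105,120,30),(130,255,255)); m[:, :200]=0; m[:,330:]=0; m[180:]=0
c=max(cv2.findContours(m,0,2)[0],key=cv2.contourArea); print(cv2.boundingRect(c))
s=im[141,245:275].tolist(); print(s[::2]); print(im[110:172:2,259].tolist())
print('gray',cv2.cvtColor(im,cv2.COLOR_RGB2GRAY)[118:270:30,200:216].tolist(),cv2.cvtColor(im,cv2.COLOR_RGB2GRAY)[118:270:30,314:328].tolist())
a,b=wonz(d,204,116,.016)[:2],wonz(d,323,116,.016)[:2]; print('rear',a,b,np.linalg.norm(a-b),'yaw',np.degrees(np.arctan2(*(b-a)[::-1]))-90)
x=np.array([(b-a)[1],-(b-a)[0]])/np.linalg.norm(b-a); print('origin',(a+b)/2+.025*x)
for u,v in((259,118),(259,163),(249,141),(270,141)): print(wonz(d,u,v,.086)[:2])
```

```text
(249, 119, 22, 47)
[[142, 144, 140], [125, 127, 127], [56, 69, 107], [44, 67, 121], [48, 73, 130], [45, 71, 130], [50, 73, 133], [49, 75, 135], [47, 73, 133], [49, 76, 135], [47, 74, 132], [46, 69, 122], [51, 68, 107], [65, 72, 88], [66, 66, 70]]
[[124, 121, 124], [123, 121, 123], [125, 122, 123], [137, 138, 135], [78, 86, 112], [38, 62, 120], [41, 69, 130], [43, 71, 132], [41, 71, 132], [44, 71, 132], [45, 73, 134], [45, 74, 133], [46, 73, 134], [48, 74, 133], [49, 76, 134], [48, 75, 133], [48, 74, 133], [51, 76, 134], [49, 77, 133], [51, 75, 133], [50, 75, 133], [52, 76, 133], [52, 76, 133], [52, 77, 133], [54, 77, 133], [56, 78, 134], [56, 77, 133], [53, 70, 120], [116, 120, 142], [235, 235, 239], [238, 239, 242]]
gray [[124, 122, 123, 129, 137, 139, 139, 139, 140, 140, 141, 141, 139, 139, 138, 139], [217, 217, 215, 216, 228, 231, 189, 123, 91, 108, 137, 182, 230, 239, 237, 237], [220, 219, 219, 219, 224, 232, 234, 201, 128, 95, 138, 198, 232, 238, 239, 238], [219, 219, 219, 219, 221, 224, 233, 239, 231, 164, 108, 156, 227, 241, 240, 239], [220, 219, 219, 219, 220, 219, 217, 218, 229, 231, 186, 117, 99, 160, 228, 240], [149, 172, 177, 179, 179, 180, 182, 182, 183, 189, 201, 205, 179, 116, 85, 124]] [[134, 136, 137, 136, 137, 135, 137, 142, 143, 135, 126, 124, 123, 123], [228, 223, 205, 184, 159, 123, 109, 128, 149, 166, 190, 201, 204, 203], [238, 239, 239, 231, 194, 166, 206, 233, 230, 218, 216, 217, 218, 219], [238, 240, 235, 202, 165, 202, 235, 234, 219, 208, 206, 207, 208, 207], [239, 233, 199, 168, 207, 235, 233, 220, 210, 210, 209, 210, 209, 209], [214, 180, 173, 203, 223, 219, 206, 203, 203, 201, 201, 199, 199, 199]]
rear [0.43546446 0.16051544] [0.55476393 0.14732615] 0.12002632699202681 yaw -96.3087793453865
origin [0.49236703 0.12907219]
[0.49450448 0.14812135]
[0.49066371 0.11246234]
[0.48469449 0.13081626]
[0.50120422 0.12900109]
```

Request:
drive_tool(targets=[{"wx":0,"wy":0,"wz":0.06,"dx":0.75,"dy":-0.18,"dz":0,"hand":0},{"wx":0,"wy":0,"wz":0,"dx":0.75,"dy":-0.18,"dz":0,"hand":0},{"wx":0,"wy":0,"wz":0,"dx":0,"dy":0,"dz":0.8,"hand":0},{"wx":0,"wy":0,"wz":0,"dx":0,"dy":0,"dz":0.8,"hand":0},{"wx":0,"wy":0,"wz":0,"dx":0,"dy":0,"dz":0.8,"hand":0}])

```text
t: 4.78
position: [0.4945, 0.1254, 0.2689]
tcp_rot: [[0.109, 0.994, 0.001], [0.994, -0.109, 0.0], [0.0, 0.001, -1.0]]
contact_force: [0.6, 0.4, -0.2]
gripper_width: 0.999
finger_force: 0.0
```

Request:
drive_tool(targets=[{"wx":0,"wy":0,"wz":0,"dx":0,"dy":0,"dz":0.5,"hand":0},{"wx":0,"wy":0,"wz":0,"dx":0,"dy":0,"dz":0.3,"hand":0},{"wx":0,"wy":0,"wz":0,"dx":0,"dy":0,"dz":0,"hand":0}])

```text
t: 5.15
position: [0.4943, 0.1256, 0.2373]
tcp_rot: [[0.109, 0.994, -0.001], [0.994, -0.109, -0.0], [-0.0, -0.001, -1.0]]
contact_force: [0.9, -0.8, 0.2]
gripper_width: 0.998
finger_force: 0.0
```

```bash
python3 -c "
from h import *
st()"
```

```text
t 5.15 pos [0.4943 0.1256 0.2373] yyaw -6.26 zax [-8.e-04 -2.e-04 -1.e+00] F [ 0.9 -0.8  0.2] M [-0.04 -0.08 -0.04] w 0.998 ff 0.0
```

Request:
drive_tool(targets=[{"wx":0,"wy":0,"wz":0,"dx":0.08,"dy":-0.04,"dz":0.13,"hand":0},{"wx":0,"wy":0,"wz":0,"dx":0,"dy":0,"dz":0,"hand":0.5},{"wx":0,"wy":0,"wz":0,"dx":0,"dy":0,"dz":0,"hand":1},{"wx":0,"wy":0,"wz":0,"dx":0,"dy":0,"dz":0,"hand":1},{"wx":0,"wy":0,"wz":0,"dx":0,"dy":0,"dz":0,"hand":1}], grip_force=55)

```text
t: 5.78
position: [0.4929, 0.1293, 0.2325]
tcp_rot: [[0.109, 0.994, 0.0], [0.994, -0.109, 0.0], [0.0, 0.0, -1.0]]
contact_force: [0.7, 0.5, 0.5]
gripper_width: 0.595
finger_force: 0.0
```

Request:
drive_tool(targets=[{"wx":0,"wy":0,"wz":0,"dx":0,"dy":0,"dz":0,"hand":1},{"wx":0,"wy":0,"wz":0,"dx":0,"dy":0,"dz":0,"hand":1},{"wx":0,"wy":0,"wz":0,"dx":0,"dy":0,"dz":0,"hand":1}])

```text
t: 6.15
position: [0.4929, 0.1293, 0.2323]
tcp_rot: [[0.109, 0.994, -0.0], [0.994, -0.109, -0.0], [-0.0, -0.0, -1.0]]
contact_force: [-0.5, -0.3, -0.4]
gripper_width: 0.267
finger_force: 0.0
```

```bash
python3 -c "
from h import *
st()"
```

```text
t 6.15 pos [0.4929 0.1293 0.2323] yyaw -6.25 zax [-1.e-04 -0.e+00 -1.e+00] F [-0.5 -0.3 -0.4] M [-0.02 -0.08 -0.04] w 0.267 ff 0.0
```

Request:
drive_tool(targets=[{"wx":0,"wy":0,"wz":0,"dx":0,"dy":0,"dz":0,"hand":1},{"wx":0,"wy":0,"wz":0,"dx":0,"dy":0,"dz":0,"hand":1},{"wx":0,"wy":0,"wz":0,"dx":0,"dy":0,"dz":0,"hand":1},{"wx":0,"wy":0,"wz":0,"dx":0,"dy":0,"dz":0,"hand":1}])

```text
t: 6.65
position: [0.4929, 0.1293, 0.2323]
tcp_rot: [[0.109, 0.994, -0.0], [0.994, -0.109, 0.0], [0.0, -0.0, -1.0]]
contact_force: [-0.4, 0.0, -0.1]
gripper_width: 0.196
finger_force: 55.0
```

Run:
```python
from h import *
st()
d=cam('top'); im=d['img']; hsv=cv2.cvtColor(im,cv2.COLOR_RGB2HSV)
m=cv2.inRange(hsv,(8,50,100),(28,200,255)); z=np.zeros_like(m); z[160:280,330:445]=m[160:280,330:445]
c=max(cv2.findContours(z,0,1)[0],key=cv2.contourArea)[:,0].astype(float)
W=np.array([onz(d,u,v,.056)[:2] for u,v in c])
P=np.array([[0.6684,-0.1621],[0.7553,-0.3446],[0.5386,-0.4387],[0.4545,-0.2597]]); L=[]
for i in range(4):
    a,b=P[i],P[(i+1)%4]; t=(b-a)/np.linalg.norm(b-a); n=np.array([-t[1],t[0]]); l=np.linalg.norm(b-a)
    k=[(abs((w-a)@n)<.006 and .015<(w-a)@t<l-.015) for w in W]; Q=W[k]
    vx,vy,x0,y0=cv2.fitLine(Q.astype(np.float32),cv2.DIST_HUBER,0,.001,.001).ravel(); L.append((vx,vy,x0,y0)); print(i,len(Q),(np.degrees(np.arctan2(vy,vx))-(0 if i%2==0 else 90)+360)%180,'pt',x0,y0)
def X(a,b):
    A=np.array([[a[0],-b[0]],[a[1],-b[1]]]); t=np.linalg.solve(A,[b[2]-a[2],b[3]-a[3]]); return np.array([a[2]+t[0]*a[0],a[3]+t[0]*a[1]])
C=[X(L[i-1],L[i]) for i in range(4)]; print(np.round(C,4),[np.linalg.norm(C[i]-C[i-1]).round(4) for i in range(4)],'front',(C[0]+C[3])/2,'rear',(C[1]+C[2])/2)
```

```text
t 6.65 pos [0.4929 0.1293 0.2323] yyaw -6.25 zax [-0.  0. -1.] F [-0.4  0.  -0.1] M [ 0.01 -0.12 -0.03] w 0.196 ff 55.0
0 54 114.6745 pt 0.7130395 -0.25247952
1 55 114.21057 pt 0.62876713 -0.39508033
2 31 114.86786 pt 0.5117621 -0.36944172
3 66 114.58377 pt 0.56070113 -0.21106482
[[ 0.6709 -0.1607]
 [ 0.7529 -0.3393]
 [ 0.5418 -0.4342]
 [ 0.4598 -0.2572]] [np.float32(0.2321), np.float32(0.1965), np.float32(0.2315), np.float32(0.195)] front [ 0.5653095  -0.20895651] rear [ 0.6473418  -0.38672844]
```

Request:
drive_tool(targets=[{"wx":0,"wy":0,"wz":0,"dx":0,"dy":0,"dz":-0.25,"hand":1},{"wx":0,"wy":0,"wz":0,"dx":0,"dy":0,"dz":-0.25,"hand":1},{"wx":0,"wy":0,"wz":0,"dx":-0.7,"dy":0,"dz":0,"hand":1},{"wx":0,"wy":0,"wz":0,"dx":-0.7,"dy":0,"dz":0,"hand":1},{"wx":0,"wy":0,"wz":0,"dx":-0.7,"dy":0,"dz":0,"hand":1}])

```text
t: 7.32
position: [0.4837, 0.0451, 0.2531]
tcp_rot: [[0.109, 0.994, 0.001], [0.994, -0.109, 0.0], [0.0, 0.001, -1.0]]
contact_force: [0.8, -0.5, -1.8]
gripper_width: 0.194
finger_force: 55.0
```

Request:
drive_tool(targets=[{"wx":0,"wy":0,"wz":0,"dx":-0.7,"dy":0,"dz":0,"hand":1},{"wx":0,"wy":0,"wz":0,"dx":-0.7,"dy":0,"dz":0,"hand":1},{"wx":0,"wy":0,"wz":-0.6,"dx":-0.16,"dy":0,"dz":0,"hand":1},{"wx":0,"wy":0,"wz":-0.8,"dx":0,"dy":0,"dz":0,"hand":1},{"wx":0,"wy":0,"wz":-0.8,"dx":0,"dy":0,"dz":0,"hand":1}])

```text
t: 7.95
position: [0.477, -0.0164, 0.2531]
tcp_rot: [[-0.113, 0.994, 0.001], [0.994, 0.113, -0.0], [-0.0, 0.001, -1.0]]
contact_force: [0.1, -0.1, -1.9]
gripper_width: 0.192
finger_force: 55.0
```

Request:
drive_tool(targets=[{"wx":0,"wy":0,"wz":-0.8,"dx":0,"dy":0,"dz":0,"hand":1},{"wx":0,"wy":0,"wz":-0.8,"dx":0,"dy":0,"dz":0,"hand":1},{"wx":0,"wy":0,"wz":-0.8,"dx":0,"dy":0,"dz":0,"hand":1},{"wx":0,"wy":0,"wz":-0.8,"dx":0,"dy":0,"dz":0,"hand":1},{"wx":0,"wy":0,"wz":0,"dx":0,"dy":0,"dz":0,"hand":1}])

```text
t: 8.57
position: [0.477, -0.0162, 0.2529]
tcp_rot: [[-0.417, 0.909, 0.001], [0.909, 0.417, -0.0], [-0.0, 0.001, -1.0]]
contact_force: [0.5, 0.6, -2.6]
gripper_width: 0.194
finger_force: 55.0
```

Run:
```python
from h import *
st()
d=cam('top'); im=d['img']; 
b=cv2.resize(im[150:300,225:445],None,fx=3.6,fy=3.6,interpolation=cv2.INTER_CUBIC); cv2.imwrite('pics/c2.png',b[:,:,::-1])
```

```text
t 8.57 pos [ 0.477  -0.0162  0.2529] yyaw 24.67 zax [ 7.e-04 -1.e-04 -1.e+00] F [ 0.5  0.6 -2.6] M [ 0.04 -0.12 -0.02] w 0.194 ff 55.0
```

View pics/c2.png

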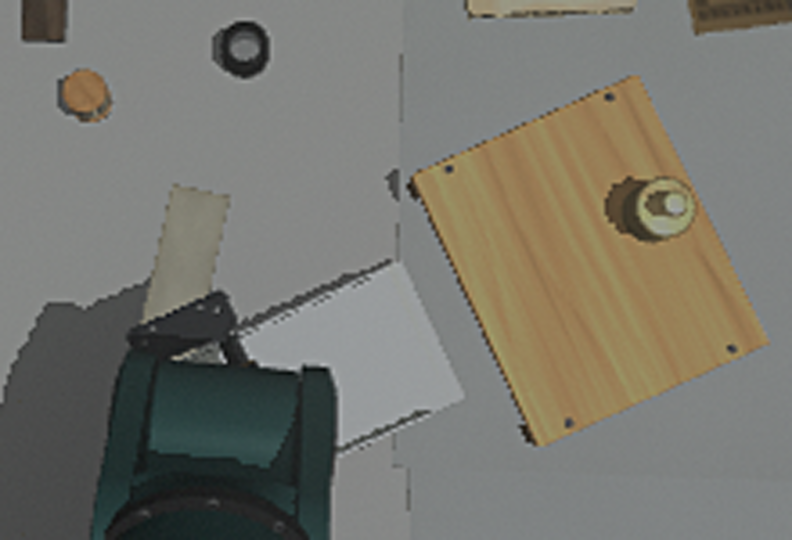

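The scoop is held in front of the riser. Its nose corners are at crop (403,261) and (465,398), and the riser's top corners at (412,178), (637,76), (768,343) and (540,446).

Run:
```python
from h import *
d=cam('top'); f=lambda u,v,z:onz(d,225+(u+.5)/3.6-.5,150+(v+.5)/3.6-.5,z)[:2]
C=np.array([f(*p,.056) for p in((412,177),(637,75),(769,343),(540,447))])
F=(C[0]+C[3])/2; B=(C[1]+C[2])/2; x=(B-F)/np.linalg.norm(B-F); y=np.array([-x[1],x[0]])
print(C.round(4),[np.linalg.norm(C[i]-C[i-1]).round(4) for i in range(4)],'F',F,'yaw',np.degrees(np.arctan2(x[1],x[0])),'frontnormal',np.degrees(np.arctan2(*(C[0]-C[3])[::-1]))-90)
for z in(.014,.020):
  a,b=f(403,261,z),f(465,398,z); m=(a+b)/2
  print('edge',m,np.linalg.norm(a-b),'yaw',np.degrees(np.arctan2(*(a-b)[::-1]))-90,'riser xy',(m-F)@x,(m-F)@y)
s=bot.read_state()['position'][:2]; print('handle riser',(s-F)@x,(s-F)@y)
```

```text
[[ 0.6701 -0.1599]
 [ 0.7526 -0.3386]
 [ 0.5411 -0.4356]
 [ 0.4597 -0.2572]] [np.float64(0.2318), np.float64(0.1968), np.float64(0.2327), np.float64(0.1961)] F [ 0.56489287 -0.2085805 ] yaw -65.3409031792969 frontnormal -65.18868190575148
edge [ 0.55166381 -0.18166565] 0.12107428078310932 yaw -66.02384103625629 riser xy -0.029979786262094677 -0.0007932760026416429
edge [ 0.55145065 -0.18087335] 0.12043776579629191 yaw -66.0238410362563 riser xy -0.030788776169138457 -0.0006564377721790908
handle riser -0.21152755637990558 0.0003830088381368696
```

Request:
drive_tool(targets=[{"wx":0,"wy":0,"wz":0,"dx":0,"dy":0,"dz":0.25,"hand":1},{"wx":0,"wy":0,"wz":0,"dx":0,"dy":0,"dz":0.2,"hand":1},{"wx":0,"wy":0,"wz":0,"dx":0,"dy":0,"dz":0.04,"hand":1},{"wx":0,"wy":0,"wz":0,"dx":0,"dy":0,"dz":0,"hand":1}])

```text
t: 9.18
position: [0.4769, -0.0162, 0.2324]
tcp_rot: [[-0.417, 0.909, -0.001], [0.909, 0.417, 0.0], [0.0, -0.001, -1.0]]
contact_force: [-0.7, 1.5, -1.4]
gripper_width: 0.195
finger_force: 55.0
```

```bash
python3 -c "
from h import *
st()"
```

```text
t 9.18 pos [ 0.4769 -0.0162  0.2324] yyaw 24.67 zax [-8.e-04  1.e-04 -1.e+00] F [-0.7  1.5 -1.4] M [-0.01 -0.1  -0.04] w 0.195 ff 55.0
```

Request:
drive_tool(targets=[{"wx":0,"wy":0,"wz":0,"dx":0,"dy":0,"dz":0.01,"hand":1},{"wx":0,"wy":0,"wz":0,"dx":0,"dy":0,"dz":0,"hand":1}])

```text
t: 9.43
position: [0.4769, -0.0162, 0.2323]
tcp_rot: [[-0.418, 0.909, -0.001], [0.909, 0.418, 0.0], [0.0, -0.001, -1.0]]
contact_force: [-4.3, 0.5, 7.2]
gripper_width: 0.195
finger_force: 55.0
```

Request:
drive_tool(targets=[{"wx":0,"wy":0,"wz":0,"dx":0,"dy":0,"dz":0.01,"hand":1},{"wx":0,"wy":0,"wz":0,"dx":0,"dy":0,"dz":0,"hand":1}])

```text
t: 9.68
position: [0.4769, -0.0162, 0.2323]
tcp_rot: [[-0.418, 0.909, -0.001], [0.909, 0.418, 0.0], [0.0, -0.001, -1.0]]
contact_force: [-8.6, -0.4, 19.5]
gripper_width: 0.192
finger_force: 55.0
```

Request:
drive_tool(targets=[{"wx":0,"wy":0,"wz":0,"dx":0,"dy":0,"dz":0.01,"hand":1},{"wx":0,"wy":0,"wz":0,"dx":0,"dy":0,"dz":0,"hand":1}])

```text
t: 9.93
position: [0.4769, -0.0162, 0.2323]
tcp_rot: [[-0.418, 0.909, -0.001], [0.909, 0.418, 0.0], [0.0, -0.001, -1.0]]
contact_force: [-13.9, 0.0, 31.4]
gripper_width: 0.195
finger_force: 55.0
```

```bash
python3 -c "
from h import *
st()"
```

```text
t 9.93 pos [ 0.4769 -0.0162  0.2323] yyaw 24.68 zax [-1.e-03  1.e-04 -1.e+00] F [-13.9   0.   31.4] M [ 0.09  1.57 -0.09] w 0.195 ff 55.0
```

Arm stiffness is about 30 N/mm, which is too stiff to feel safely. I'll ease the downward press and use a light grip for the insertion, so the pads slip before any ramming force builds up.

Request:
drive_tool(targets=[{"wx":0,"wy":0,"wz":0,"dx":0,"dy":0,"dz":-0.024,"hand":1},{"wx":0,"wy":0,"wz":0,"dx":-0.1,"dy":0,"dz":0,"hand":1},{"wx":0,"wy":0,"wz":0,"dx":-0.15,"dy":0,"dz":0,"hand":1}], grip_force=12)

```text
t: 10.3
position: [0.4813, -0.0255, 0.2323]
tcp_rot: [[-0.418, 0.908, -0.0], [0.908, 0.418, 0.0], [0.0, -0.0, -1.0]]
contact_force: [-0.4, -0.6, -1.9]
gripper_width: 0.199
finger_force: 12.0
```

```bash
python3 -c "
from h import *
st()"
```

```text
t 10.3 pos [ 0.4813 -0.0255  0.2323] yyaw 24.71 zax [-2.e-04  0.e+00 -1.e+00] F [-0.4 -0.6 -1.9] M [ 0.08 -0.16  0.01] w 0.199 ff 12.0
```

Request:
drive_tool(targets=[{"wx":0,"wy":0,"wz":0,"dx":-0.2,"dy":0,"dz":0.005,"hand":1},{"wx":0,"wy":0,"wz":0,"dx":-0.2,"dy":0,"dz":0,"hand":1},{"wx":0,"wy":0,"wz":0,"dx":-0.2,"dy":0,"dz":0,"hand":1},{"wx":0,"wy":0,"wz":0,"dx":-0.2,"dy":0,"dz":0,"hand":1},{"wx":0,"wy":0,"wz":0,"dx":-0.2,"dy":0,"dz":0,"hand":1}])

```text
t: 10.92
position: [0.498, -0.0621, 0.2323]
tcp_rot: [[-0.418, 0.909, -0.0], [0.909, 0.418, 0.0], [0.0, -0.0, -1.0]]
contact_force: [-0.6, 2.8, 1.9]
gripper_width: 0.198
finger_force: 12.0
```

```bash
python3 -c "
from h import *
s=st()['position'][:2]; F=np.array([.5645,-.2078]); x=np.array([.4172,-.9088]); y=np.array([.9088,.4172]); print((s-F)@x,(s-F)@y)"
```

```text
t 10.93 pos [ 0.498  -0.0621  0.2323] yyaw 24.69 zax [-1.e-04  0.e+00 -1.e+00] F [-0.6  2.8  1.9] M [0.62 0.19 0.05] w 0.198 ff 12.0
-0.1600946333111274 0.0003718612151003345
```

Request:
drive_tool(targets=[{"wx":0,"wy":0,"wz":0,"dx":-0.15,"dy":0,"dz":0,"hand":1},{"wx":0,"wy":0,"wz":0,"dx":-0.15,"dy":0,"dz":0,"hand":1},{"wx":0,"wy":0,"wz":0,"dx":-0.15,"dy":0,"dz":0,"hand":1},{"wx":0,"wy":0,"wz":0,"dx":-0.15,"dy":0,"dz":0,"hand":1},{"wx":0,"wy":0,"wz":0,"dx":-0.15,"dy":0,"dz":0,"hand":1}])

```text
t: 11.55
position: [0.5105, -0.0892, 0.2323]
tcp_rot: [[-0.418, 0.909, -0.0], [0.909, 0.418, 0.0], [0.0, -0.0, -1.0]]
contact_force: [-0.6, 2.3, 0.9]
gripper_width: 0.197
finger_force: 12.0
```

Request:
drive_tool(targets=[{"wx":0,"wy":0,"wz":0,"dx":-0.15,"dy":0,"dz":0,"hand":1},{"wx":0,"wy":0,"wz":0,"dx":-0.15,"dy":0,"dz":0,"hand":1},{"wx":0,"wy":0,"wz":0,"dx":-0.15,"dy":0,"dz":0,"hand":1},{"wx":0,"wy":0,"wz":0,"dx":-0.15,"dy":0,"dz":0,"hand":1},{"wx":0,"wy":0,"wz":0,"dx":-0.1,"dy":0,"dz":0,"hand":1}])

```text
t: 12.18
position: [0.5222, -0.1147, 0.2323]
tcp_rot: [[-0.418, 0.909, -0.0], [0.909, 0.418, 0.0], [0.0, -0.0, -1.0]]
contact_force: [-1.6, 2.9, 1.8]
gripper_width: 0.196
finger_force: 12.0
```

```bash
cat >> h.py <<'E'
def rs():
    q=st(); s=q['position'][:2]; F=np.array([.5645,-.2078]); x=np.array([.4172,-.9088]); y=np.array([.9088,.4172]); f=q['contact_force'][:2]
    print('origin riser',((s-F)@x).round(4),((s-F)@y).round(4),'push',(f@x).round(1),(f@y).round(1))
E
python3 -c "
from h import *
rs()"
```

```text
t 12.18 pos [ 0.5222 -0.1147  0.2323] yyaw 24.69 zax [-0.  0. -1.] F [-1.6  2.9  1.8] M [ 0.56  0.18 -0.03] w 0.196 ff 12.0
origin riser -0.1023 0.0004 push -3.3 -0.2
```

Request:
drive_tool(targets=[{"wx":0,"wy":0,"wz":0,"dx":-0.1,"dy":0,"dz":0,"hand":1},{"wx":0,"wy":0,"wz":0,"dx":-0.1,"dy":0,"dz":0,"hand":1},{"wx":0,"wy":0,"wz":0,"dx":-0.1,"dy":0,"dz":0,"hand":1},{"wx":0,"wy":0,"wz":0,"dx":-0.1,"dy":0,"dz":0,"hand":1},{"wx":0,"wy":0,"wz":0,"dx":-0.025,"dy":0,"dz":0,"hand":1}])

```text
t: 12.8
position: [0.5293, -0.13, 0.2323]
tcp_rot: [[-0.418, 0.909, -0.0], [0.909, 0.418, 0.0], [0.0, 0.0, -1.0]]
contact_force: [-0.9, 3.1, 3.0]
gripper_width: 0.197
finger_force: 12.0
```

Request:
drive_tool(targets=[{"wx":0,"wy":0,"wz":0,"dx":-0.025,"dy":0,"dz":0,"hand":1},{"wx":0,"wy":0,"wz":0,"dx":-0.025,"dy":0,"dz":0,"hand":1},{"wx":0,"wy":0,"wz":0,"dx":-0.025,"dy":0,"dz":0,"hand":1}])

```text
t: 13.18
position: [0.5304, -0.1325, 0.2323]
tcp_rot: [[-0.418, 0.908, -0.0], [0.908, 0.418, 0.0], [0.0, -0.0, -1.0]]
contact_force: [-1.9, 3.1, 1.3]
gripper_width: 0.199
finger_force: 12.0
```

```bash
python3 -c "
from h import *
rs()"
```

```text
t 13.18 pos [ 0.5304 -0.1325  0.2323] yyaw 24.7 zax [-1.e-04  0.e+00 -1.e+00] F [-1.9  3.1  1.3] M [0.59 0.15 0.01] w 0.199 ff 12.0
origin riser -0.0827 0.0004 push -3.6 -0.4
```

Request:
drive_tool(targets=[{"wx":0,"wy":0,"wz":0,"dx":-0.025,"dy":0,"dz":0,"hand":1},{"wx":0,"wy":0,"wz":0,"dx":-0.025,"dy":0,"dz":0,"hand":1},{"wx":0,"wy":0,"wz":0,"dx":-0.025,"dy":0,"dz":0,"hand":1},{"wx":0,"wy":0,"wz":0,"dx":-0.025,"dy":0,"dz":0,"hand":1}])

```text
t: 13.68
position: [0.5321, -0.1362, 0.2323]
tcp_rot: [[-0.418, 0.909, 0.0], [0.909, 0.418, 0.0], [-0.0, 0.0, -1.0]]
contact_force: [-1.1, 2.7, 1.5]
gripper_width: 0.199
finger_force: 12.0
```

Request:
drive_tool(targets=[{"wx":0,"wy":0,"wz":0,"dx":-0.025,"dy":0,"dz":0,"hand":1},{"wx":0,"wy":0,"wz":0,"dx":-0.025,"dy":0,"dz":0,"hand":1},{"wx":0,"wy":0,"wz":0,"dx":-0.025,"dy":0,"dz":0,"hand":1},{"wx":0,"wy":0,"wz":0,"dx":-0.025,"dy":0,"dz":0,"hand":1}])

```text
t: 14.18
position: [0.5338, -0.1398, 0.2323]
tcp_rot: [[-0.418, 0.909, -0.0], [0.909, 0.418, -0.0], [-0.0, -0.0, -1.0]]
contact_force: [-0.5, 1.8, 0.4]
gripper_width: 0.196
finger_force: 12.0
```

Request:
drive_tool(targets=[{"wx":0,"wy":0,"wz":0,"dx":-0.025,"dy":0,"dz":0,"hand":1},{"wx":0,"wy":0,"wz":0,"dx":-0.025,"dy":0,"dz":0,"hand":1},{"wx":0,"wy":0,"wz":0,"dx":-0.025,"dy":0,"dz":0,"hand":1},{"wx":0,"wy":0,"wz":0,"dx":-0.025,"dy":0,"dz":0,"hand":1},{"wx":0,"wy":0,"wz":0,"dx":-0.025,"dy":0,"dz":0,"hand":1}])

```text
t: 14.8
position: [0.5359, -0.1444, 0.2323]
tcp_rot: [[-0.418, 0.909, 0.0], [0.909, 0.418, -0.0], [-0.0, -0.0, -1.0]]
contact_force: [-1.1, 2.1, -0.3]
gripper_width: 0.198
finger_force: 12.0
```

Request:
drive_tool(targets=[{"wx":0,"wy":0,"wz":0,"dx":-0.025,"dy":0,"dz":0.002,"hand":1},{"wx":0,"wy":0,"wz":0,"dx":-0.025,"dy":0,"dz":0,"hand":1},{"wx":0,"wy":0,"wz":0,"dx":-0.025,"dy":0,"dz":0,"hand":1},{"wx":0,"wy":0,"wz":0,"dx":-0.025,"dy":0,"dz":0,"hand":1},{"wx":0,"wy":0,"wz":0,"dx":-0.025,"dy":0,"dz":0,"hand":1}])

```text
t: 15.42
position: [0.538, -0.1488, 0.2323]
tcp_rot: [[-0.418, 0.909, -0.0], [0.909, 0.418, 0.0], [0.0, -0.0, -1.0]]
contact_force: [-1.9, 4.2, 4.0]
gripper_width: 0.199
finger_force: 12.0
```

Request:
drive_tool(targets=[{"wx":0,"wy":0,"wz":0,"dx":-0.025,"dy":0,"dz":0,"hand":1},{"wx":0,"wy":0,"wz":0,"dx":-0.025,"dy":0,"dz":0,"hand":1},{"wx":0,"wy":0,"wz":0,"dx":-0.025,"dy":0,"dz":0,"hand":1},{"wx":0,"wy":0,"wz":0,"dx":-0.025,"dy":0,"dz":0,"hand":1},{"wx":0,"wy":0,"wz":0,"dx":-0.025,"dy":0,"dz":0,"hand":1}])

```text
t: 16.05
position: [0.5401, -0.1534, 0.2323]
tcp_rot: [[-0.418, 0.909, -0.0], [0.909, 0.418, 0.0], [0.0, 0.0, -1.0]]
contact_force: [-1.5, 4.7, 4.3]
gripper_width: 0.193
finger_force: 12.0
```

Request:
drive_tool(targets=[{"wx":0,"wy":0,"wz":0,"dx":-0.025,"dy":0,"dz":0,"hand":1},{"wx":0,"wy":0,"wz":0,"dx":-0.025,"dy":0,"dz":0,"hand":1},{"wx":0,"wy":0,"wz":0,"dx":-0.025,"dy":0,"dz":0,"hand":1},{"wx":0,"wy":0,"wz":0,"dx":-0.025,"dy":0,"dz":0,"hand":1},{"wx":0,"wy":0,"wz":0,"dx":-0.025,"dy":0,"dz":0,"hand":1}])

```text
t: 16.68
position: [0.5422, -0.1579, 0.2323]
tcp_rot: [[-0.418, 0.909, -0.0], [0.909, 0.418, 0.0], [0.0, -0.0, -1.0]]
contact_force: [-3.3, 5.0, 4.1]
gripper_width: 0.199
finger_force: 12.0
```

Request:
drive_tool(targets=[{"wx":0,"wy":0,"wz":0,"dx":-0.025,"dy":0,"dz":0,"hand":1},{"wx":0,"wy":0,"wz":0,"dx":-0.025,"dy":0,"dz":0,"hand":1},{"wx":0,"wy":0,"wz":0,"dx":-0.025,"dy":0,"dz":0,"hand":1},{"wx":0,"wy":0,"wz":0,"dx":-0.025,"dy":0,"dz":0,"hand":1},{"wx":0,"wy":0,"wz":0,"dx":-0.025,"dy":0,"dz":0,"hand":1}])

```text
t: 17.3
position: [0.5442, -0.1625, 0.2323]
tcp_rot: [[-0.418, 0.909, -0.0], [0.909, 0.418, 0.0], [0.0, -0.0, -1.0]]
contact_force: [-3.1, 5.2, 4.8]
gripper_width: 0.199
finger_force: 12.0
```

Request:
drive_tool(targets=[{"wx":0,"wy":0,"wz":0,"dx":-0.025,"dy":0,"dz":0,"hand":1},{"wx":0,"wy":0,"wz":0,"dx":-0.025,"dy":0,"dz":0,"hand":1},{"wx":0,"wy":0,"wz":0,"dx":-0.025,"dy":0,"dz":0,"hand":1},{"wx":0,"wy":0,"wz":0,"dx":-0.025,"dy":0,"dz":0,"hand":1},{"wx":0,"wy":0,"wz":0,"dx":-0.025,"dy":0,"dz":0,"hand":1}])

```text
t: 17.92
position: [0.5462, -0.1667, 0.2322]
tcp_rot: [[-0.417, 0.909, -0.001], [0.909, 0.417, 0.001], [0.001, -0.0, -1.0]]
contact_force: [-3.1, 14.3, 8.1]
gripper_width: 0.196
finger_force: 12.0
```

Request:
drive_tool(targets=[{"wx":0,"wy":0,"wz":0,"dx":-0.008,"dy":0,"dz":0,"hand":1},{"wx":0,"wy":0,"wz":0,"dx":0,"dy":0,"dz":0,"hand":1}])

```text
t: 18.18
position: [0.5463, -0.1667, 0.2323]
tcp_rot: [[-0.418, 0.909, -0.001], [0.909, 0.418, 0.001], [0.001, -0.0, -1.0]]
contact_force: [-4.8, 13.3, 8.3]
gripper_width: 0.199
finger_force: 12.0
```

Run:
```python
from h import *
rs(); d=cam('wrist'); t=cam('side')
a=d['img'][:, :]; b=cv2.resize(t['img'][140:215,230:370],None,fx=4,fy=4,interpolation=cv2.INTER_CUBIC)
cv2.imwrite('pics/s3.png',np.vstack([a[:290],b])[:,:,::-1])
```

```text
t 18.18 pos [ 0.5463 -0.1667  0.2323] yyaw 24.68 zax [-9.0e-04  1.2e-03 -1.0e+00] F [-4.8 13.3  8.3] M [ 2.19  0.39 -0.03] w 0.199 ff 12.0
origin riser -0.0449 0.0006 push -14.1 1.2
```

View pics/s3.png

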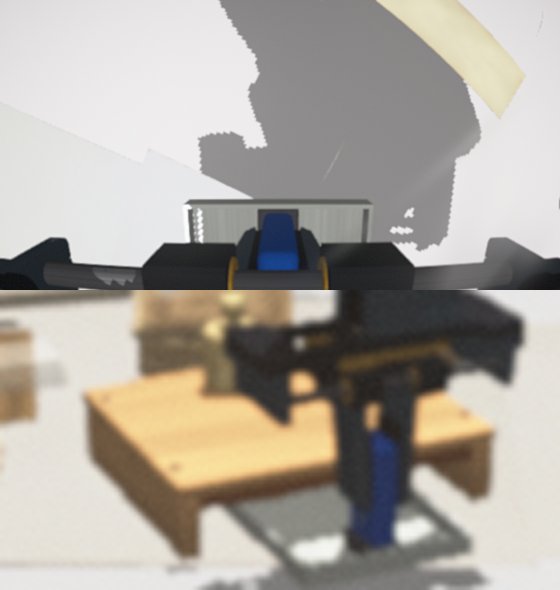

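Contact is a steady 14 N with the walls about 105 mm behind the front. That is within the stated range, so this is the stop slat. The view shows the scoop square under the lip. I'll now firm the grip and draw it out gently.

Request:
drive_tool(targets=[{"wx":0,"wy":0,"wz":0,"dx":0.02,"dy":0,"dz":0,"hand":1},{"wx":0,"wy":0,"wz":0,"dx":0,"dy":0,"dz":0,"hand":1},{"wx":0,"wy":0,"wz":0,"dx":0.05,"dy":0,"dz":0,"hand":1},{"wx":0,"wy":0,"wz":0,"dx":0.1,"dy":0,"dz":0,"hand":1},{"wx":0,"wy":0,"wz":0,"dx":0.15,"dy":0,"dz":0,"hand":1}], grip_force=58)

```text
t: 18.9
position: [0.5411, -0.1556, 0.2323]
tcp_rot: [[-0.418, 0.909, 0.001], [0.909, 0.418, -0.0], [-0.001, 0.0, -1.0]]
contact_force: [1.0, -2.3, 0.3]
gripper_width: 0.194
finger_force: 58.0
```

Request:
drive_tool(targets=[{"wx":0,"wy":0,"wz":0,"dx":0.18,"dy":0,"dz":0,"hand":1},{"wx":0,"wy":0,"wz":0,"dx":0.18,"dy":0,"dz":0,"hand":1},{"wx":0,"wy":0,"wz":0,"dx":0.18,"dy":0,"dz":0,"hand":1},{"wx":0,"wy":0,"wz":0,"dx":0.18,"dy":0,"dz":0,"hand":1},{"wx":0,"wy":0,"wz":0,"dx":0.18,"dy":0,"dz":0,"hand":1}])

```text
t: 19.52
position: [0.526, -0.1226, 0.2324]
tcp_rot: [[-0.418, 0.909, 0.0], [0.909, 0.418, -0.0], [-0.0, 0.0, -1.0]]
contact_force: [-0.1, 0.9, -0.3]
gripper_width: 0.194
finger_force: 58.0
```

Request:
drive_tool(targets=[{"wx":0,"wy":0,"wz":0,"dx":0.18,"dy":0,"dz":0,"hand":1},{"wx":0,"wy":0,"wz":0,"dx":0.18,"dy":0,"dz":0,"hand":1},{"wx":0,"wy":0,"wz":0,"dx":0.18,"dy":0,"dz":0,"hand":1},{"wx":0,"wy":0,"wz":0,"dx":0.18,"dy":0,"dz":0,"hand":1},{"wx":0,"wy":0,"wz":0,"dx":0.18,"dy":0,"dz":0,"hand":1}])

```text
t: 20.15
position: [0.5109, -0.0899, 0.2324]
tcp_rot: [[-0.418, 0.909, 0.0], [0.909, 0.418, -0.0], [-0.0, 0.0, -1.0]]
contact_force: [2.2, -2.3, 0.4]
gripper_width: 0.195
finger_force: 58.0
```

```bash
python3 -c "
from h import *
rs()"
```

```text
t 20.15 pos [ 0.5109 -0.0899  0.2324] yyaw 24.69 zax [ 4.e-04 -1.e-04 -1.e+00] F [ 2.2 -2.3  0.4] M [ 0.14 -0.19 -0.01] w 0.195 ff 58.0
origin riser -0.1295 0.0005 push 3.0 1.0
```

Request:
drive_tool(targets=[{"wx":0,"wy":0,"wz":0,"dx":0.18,"dy":0,"dz":0,"hand":1},{"wx":0,"wy":0,"wz":0,"dx":0.18,"dy":0,"dz":0,"hand":1},{"wx":0,"wy":0,"wz":0,"dx":0.18,"dy":0,"dz":0,"hand":1},{"wx":0,"wy":0,"wz":0,"dx":0.18,"dy":0,"dz":0,"hand":1},{"wx":0,"wy":0,"wz":0,"dx":0.18,"dy":0,"dz":0,"hand":1}])

```text
t: 20.78
position: [0.4958, -0.0572, 0.2323]
tcp_rot: [[-0.418, 0.909, 0.0], [0.909, 0.418, -0.0], [-0.0, 0.0, -1.0]]
contact_force: [5.8, -23.3, 32.5]
gripper_width: 0.196
finger_force: 58.0
```

Request:
drive_tool(targets=[{"wx":0,"wy":0,"wz":0,"dx":0.18,"dy":0,"dz":0,"hand":1},{"wx":0,"wy":0,"wz":0,"dx":0.18,"dy":0,"dz":0,"hand":1},{"wx":0,"wy":0,"wz":0,"dx":0.18,"dy":0,"dz":0,"hand":1},{"wx":0,"wy":0,"wz":0,"dx":0.12,"dy":0,"dz":0,"hand":1},{"wx":0,"wy":0,"wz":0,"dx":0.06,"dy":0,"dz":0,"hand":1}])

```text
t: 21.4
position: [0.4839, -0.031, 0.2323]
tcp_rot: [[-0.418, 0.908, 0.0], [0.908, 0.418, 0.0], [-0.0, 0.0, -1.0]]
contact_force: [1.2, -1.7, -0.8]
gripper_width: 0.191
finger_force: 58.0
```

Run:
```python
from h import *
rs(); d=cam('top'); im=d['img']
b=cv2.resize(im[150:300,225:425],None,fx=4,fy=4,interpolation=cv2.INTER_CUBIC); cv2.imwrite('pics/c4.png',b[:,:,::-1])
```

```text
t 21.4 pos [ 0.4839 -0.031   0.2323] yyaw 24.7 zax [ 3.e-04  0.e+00 -1.e+00] F [ 1.2 -1.7 -0.8] M [ 0.33 -0.09 -0.02] w 0.191 ff 58.0
origin riser -0.1943 0.0005 push 2.1 0.4
```

View pics/c4.png

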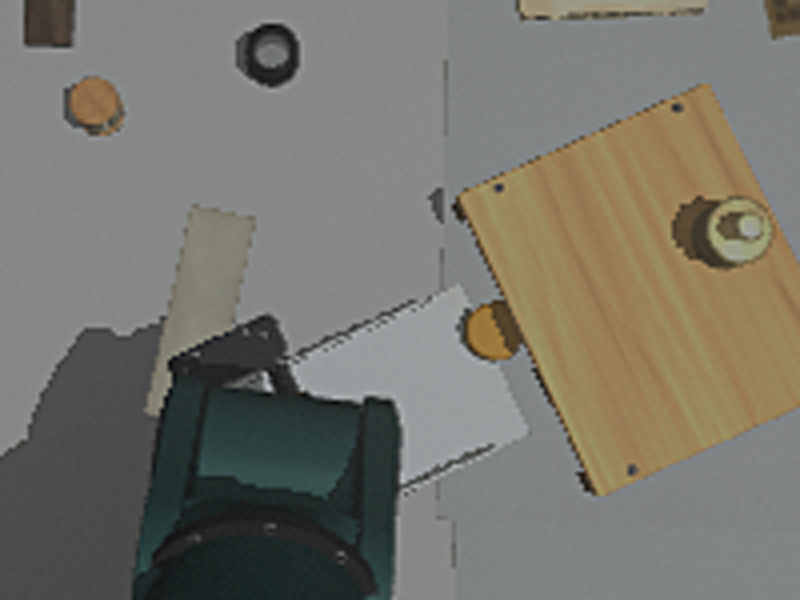

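The top view shows the beeswax at crop (493,333), hanging over the pan's front edge at the lip. The eraser is not visible, so the load slipped while I drew the scoop out. I'll look closer before moving.

Run:
```python
from h import *
t=cam('side'); p=cam('top')
F=np.array([.5645,-.2078,0]); x=np.array([.4172,-.9088,0]); y=np.array([.9088,.4172,0])
b=cv2.resize(t['img'][165:245,255:375],None,fx=6,fy=6,interpolation=cv2.INTER_CUBIC)[:, :720]
c=cv2.resize(p['img'][205:270,285:375],None,fx=1,fy=1)
h=cv2.cvtColor(t['img'],cv2.COLOR_RGB2HSV)
for n,lo,hi in(('yellow',(15,120,60),(32,255,255)),('blue',(100,110,40),(130,255,255))):
    m=cv2.inRange(h,lo,hi); m[:165]=0;m[245:]=0;m[:,:255]=0;m[:,375:]=0
    for k in cv2.findContours(m,0,2)[0]:
        if cv2.contourArea(k)>3: print(n,cv2.boundingRect(k))
cv2.imwrite('pics/s5.png',b[:,:,::-1])
for X,Y,Z in((0,100,34),(0,-100,34),(-14,61,0),(-14,-61,0),(50,0,0)): print((X,Y,Z),np.round(pix(t,F+x*X/1e3+y*Y/1e3+np.array([0,0,Z/1e3])),1))
```

```text
yellow (305, 196, 14, 8)
yellow (345, 176, 13, 5)
yellow (332, 171, 10, 3)
blue (348, 197, 11, 31)
(0, 100, 34) [281.3 195.1]
(0, -100, 34) [348.3 182. ]
(-14, 61, 0) [297.3 206. ]
(-14, -61, 0) [337.9 197.6]
(50, 0, 0) [308. 193.]
```

View pics/s5.png

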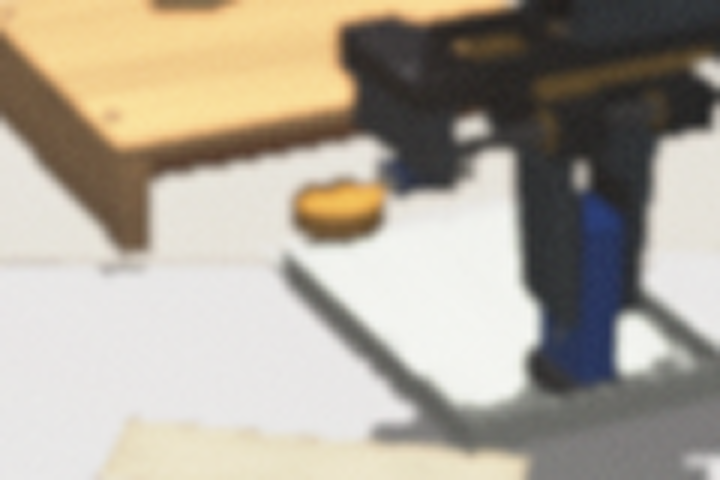

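The side view shows the cake flat at the pan's front edge, side pixel (312,200). A bit of the blue eraser is visible at (321,194), beside the finger and also near the lip. I'll work out their lateral positions and then redo the insertion.

Run:
```python
from h import *
t=cam('side'); p=cam('top')
F=np.array([.5645,-.2078]); x=np.array([.4172,-.9088]); y=np.array([.9088,.4172])
def R(w): w=w[:2]-F; return np.round([w@x*1e3,w@y*1e3],1)
for u,v in((312,198),(305,200),(319,200)): print('cake side',R(onz(t,u,v,.016)))
for u,v in((319,194),(321,194),(324,195),(327,195)): print('eraser side',R(onz(t,u,v,.013)), 'px',t['img'][v,u])
h=cv2.cvtColor(p['img'],cv2.COLOR_RGB2HSV); m=cv2.inRange(h,(8,120,60),(28,255,255)); m[:215]=0;m[245:]=0;m[:,:335]=0;m[:,356:]=0
ys,xs=np.nonzero(m); print(xs.min(),xs.max(),ys.min(),ys.max())
for u,v in((225+493/4,150+333/4),(225+460/4,150+333/4),(225+493/4,150+303/4),(225+490/4,150+362/4)): print('cake top',R(onz(p,u,v,.017)))
# bluish pixels in top near opening
m=cv2.inRange(h,(95,60,30),(135,255,255)); m[:215]=0;m[280:]=0;m[:,:320]=0;m[:,385:]=0
ys,xs=np.nonzero(m); print('blue top',list(zip(xs,ys))[:20])
```

```text
cake side [-16.3  18.7]
cake side [-19.6  40.7]
cake side [-35.8   7.4]
eraser side [  4.7 -12.4] px [109 104 102]
eraser side [  2.3 -17.3] px [67 71 84]
eraser side [ -7.1 -21.7] px [57 58 70]
eraser side [-10.7 -29. ] px [62 62 63]
341 354 215 239
cake top [-11.6  16.2]
cake top [-33.5  26.1]
cake top [-2.3 36.1]
cake top [-22.6  -2. ]
blue top []
```

Request:
drive_tool(targets=[{"wx":0,"wy":0,"wz":0,"dx":-0.05,"dy":0,"dz":0.003,"hand":1},{"wx":0,"wy":0,"wz":0,"dx":-0.15,"dy":0,"dz":0,"hand":1},{"wx":0,"wy":0,"wz":0,"dx":-0.15,"dy":0,"dz":0,"hand":1},{"wx":0,"wy":0,"wz":0,"dx":-0.15,"dy":0,"dz":0,"hand":1},{"wx":0,"wy":0,"wz":0,"dx":-0.15,"dy":0,"dz":0,"hand":1}], grip_force=14)

```text
t: 22.28
position: [0.4942, -0.0543, 0.2321]
tcp_rot: [[-0.417, 0.909, -0.002], [0.909, 0.417, 0.002], [0.002, -0.001, -1.0]]
contact_force: [-4.8, 12.1, 18.0]
gripper_width: 0.198
finger_force: 14.0
```

Request:
drive_tool(targets=[{"wx":0,"wy":0,"wz":0,"dx":-0.15,"dy":0,"dz":0,"hand":1},{"wx":0,"wy":0,"wz":0,"dx":-0.15,"dy":0,"dz":0,"hand":1},{"wx":0,"wy":0,"wz":0,"dx":-0.15,"dy":0,"dz":0,"hand":1},{"wx":0,"wy":0,"wz":0,"dx":-0.15,"dy":0,"dz":0,"hand":1},{"wx":0,"wy":0,"wz":0,"dx":-0.15,"dy":0,"dz":0,"hand":1}])

```text
t: 22.9
position: [0.5067, -0.0815, 0.2321]
tcp_rot: [[-0.417, 0.909, -0.003], [0.909, 0.417, 0.002], [0.003, -0.002, -1.0]]
contact_force: [-6.2, 12.9, 18.2]
gripper_width: 0.196
finger_force: 14.0
```

```bash
python3 -c "
from h import *
rs()"
```

```text
t 22.9 pos [ 0.5067 -0.0815  0.2321] yyaw 24.66 zax [-0.0026  0.0018 -1.    ] F [-6.2 12.9 18.2] M [ 2.21  0.44 -0.06] w 0.196 ff 14.0
origin riser -0.1389 0.0002 push -14.3 -0.3
```

Request:
drive_tool(targets=[{"wx":0,"wy":0,"wz":0,"dx":0,"dy":0,"dz":-0.014,"hand":1},{"wx":0,"wy":0,"wz":0,"dx":0,"dy":0,"dz":0,"hand":1}])

```text
t: 23.15
position: [0.5067, -0.082, 0.2322]
tcp_rot: [[-0.418, 0.909, -0.002], [0.909, 0.418, 0.001], [0.001, -0.001, -1.0]]
contact_force: [-1.5, 0.3, -0.5]
gripper_width: 0.196
finger_force: 14.0
```

Run:
```python
from h import *
rs(); d=cam('wrist'); im=d['img']; hsv=cv2.cvtColor(im,cv2.COLOR_RGB2HSV)
g=cv2.cvtColor(im,cv2.COLOR_RGB2GRAY)
m=cv2.inRange(hsv,(105,120,30),(130,255,255)); m[:, :200]=0; m[:,330:]=0
c=max(cv2.findContours(m,0,2)[0],key=cv2.contourArea); print('blue',cv2.boundingRect(c))
print('rear wall rows',g[190:215,230].tolist(), g[190:215,330].tolist())
# previous picture for comparison
o=cv2.imread('pics/s3.png')[:290]; oh=cv2.cvtColor(o,cv2.COLOR_BGR2HSV); m=cv2.inRange(oh,(105,120,30),(130,255,255)); m[:, :200]=0; m[:,330:]=0
c=max(cv2.findContours(m,0,2)[0],key=cv2.contourArea); print('old',cv2.boundingRect(c)); og=cv2.cvtColor(o,cv2.COLOR_BGR2GRAY); print(og[190:215,230].tolist(),og[190:215,330].tolist())
```

```text
t 23.15 pos [ 0.5067 -0.082   0.2322] yyaw 24.69 zax [-1.7e-03  5.0e-04 -1.0e+00] F [-1.5  0.3 -0.5] M [0.39 0.09 0.04] w 0.196 ff 14.0
origin riser -0.1385 -0.0 push -0.9 -1.3
blue (256, 213, 44, 58)
rear wall rows [142, 143, 143, 142, 142, 143, 144, 143, 132, 112, 96, 94, 96, 110, 135, 154, 159, 156, 155, 155, 155, 155, 156, 155, 155] [140, 141, 139, 140, 141, 141, 141, 140, 132, 111, 94, 91, 92, 107, 133, 154, 158, 155, 153, 154, 153, 153, 154, 153, 153]
old (256, 213, 44, 58)
[231, 232, 231, 232, 232, 232, 233, 234, 215, 150, 99, 94, 97, 106, 132, 152, 160, 157, 157, 156, 156, 156, 157, 157, 154] [141, 140, 140, 141, 139, 141, 141, 141, 132, 111, 93, 90, 91, 103, 129, 153, 157, 156, 156, 153, 153, 153, 154, 154, 154]
```

Request:
drive_tool(targets=[{"wx":0,"wy":0,"wz":0,"dx":-0.1,"dy":0,"dz":0.002,"hand":1},{"wx":0,"wy":0,"wz":0,"dx":-0.15,"dy":0,"dz":0,"hand":1},{"wx":0,"wy":0,"wz":0,"dx":-0.15,"dy":0,"dz":0,"hand":1},{"wx":0,"wy":0,"wz":0,"dx":-0.15,"dy":0,"dz":0,"hand":1},{"wx":0,"wy":0,"wz":0,"dx":-0.15,"dy":0,"dz":0,"hand":1}])

```text
t: 23.82
position: [0.5192, -0.1082, 0.2325]
tcp_rot: [[-0.418, 0.909, -0.0], [0.909, 0.418, 0.0], [0.0, -0.0, -1.0]]
contact_force: [0.0, 0.1, -3.1]
gripper_width: 0.199
finger_force: 14.0
```

Request:
drive_tool(targets=[{"wx":0,"wy":0,"wz":0,"dx":-0.15,"dy":0,"dz":0,"hand":1},{"wx":0,"wy":0,"wz":0,"dx":-0.15,"dy":0,"dz":0,"hand":1},{"wx":0,"wy":0,"wz":0,"dx":-0.15,"dy":0,"dz":0,"hand":1},{"wx":0,"wy":0,"wz":0,"dx":-0.15,"dy":0,"dz":0,"hand":1},{"wx":0,"wy":0,"wz":0,"dx":-0.15,"dy":0,"dz":0,"hand":1}])

```text
t: 24.45
position: [0.5316, -0.1353, 0.2325]
tcp_rot: [[-0.418, 0.909, -0.0], [0.909, 0.418, 0.0], [0.0, -0.0, -1.0]]
contact_force: [-1.1, 1.0, -2.7]
gripper_width: 0.198
finger_force: 14.0
```

Request:
drive_tool(targets=[{"wx":0,"wy":0,"wz":0,"dx":-0.15,"dy":0,"dz":0,"hand":1},{"wx":0,"wy":0,"wz":0,"dx":-0.15,"dy":0,"dz":0,"hand":1},{"wx":0,"wy":0,"wz":0,"dx":-0.15,"dy":0,"dz":0,"hand":1},{"wx":0,"wy":0,"wz":0,"dx":-0.1,"dy":0,"dz":0,"hand":1}])

```text
t: 24.95
position: [0.5409, -0.1553, 0.2326]
tcp_rot: [[-0.418, 0.909, 0.0], [0.909, 0.418, -0.0], [-0.0, 0.0, -1.0]]
contact_force: [-0.4, -0.1, -2.4]
gripper_width: 0.193
finger_force: 14.0
```

```bash
python3 -c "
from h import *
rs()"
```

```text
t 24.95 pos [ 0.5409 -0.1553  0.2326] yyaw 24.69 zax [ 1.e-04 -1.e-04 -1.e+00] F [-0.4 -0.1 -2.4] M [ 0.23 -0.03  0.07] w 0.193 ff 14.0
origin riser -0.0575 0.0005 push -0.1 -0.4
```

Request:
drive_tool(targets=[{"wx":0,"wy":0,"wz":0,"dx":-0.04,"dy":0,"dz":0.004,"hand":1},{"wx":0,"wy":0,"wz":0,"dx":-0.04,"dy":0,"dz":0,"hand":1},{"wx":0,"wy":0,"wz":0,"dx":-0.04,"dy":0,"dz":0,"hand":1},{"wx":0,"wy":0,"wz":0,"dx":-0.04,"dy":0,"dz":0,"hand":1},{"wx":0,"wy":0,"wz":0,"dx":-0.04,"dy":0,"dz":0,"hand":1}])

```text
t: 25.58
position: [0.5441, -0.1623, 0.2324]
tcp_rot: [[-0.418, 0.909, 0.0], [0.909, 0.418, -0.0], [-0.0, 0.0, -1.0]]
contact_force: [0.4, 0.6, -3.3]
gripper_width: 0.193
finger_force: 14.0
```

```bash
python3 -c "
from h import *
rs()"
```

```text
t 25.57 pos [ 0.5441 -0.1623  0.2324] yyaw 24.7 zax [ 1.e-04 -0.e+00 -1.e+00] F [ 0.4  0.6 -3.3] M [ 0.19 -0.05 -0.01] w 0.193 ff 14.0
origin riser -0.0499 0.0005 push -0.4 0.6
```

Request:
drive_tool(targets=[{"wx":0,"wy":0,"wz":0,"dx":-0.025,"dy":0,"dz":0.002,"hand":1},{"wx":0,"wy":0,"wz":0,"dx":-0.025,"dy":0,"dz":0,"hand":1},{"wx":0,"wy":0,"wz":0,"dx":-0.025,"dy":0,"dz":0,"hand":1},{"wx":0,"wy":0,"wz":0,"dx":-0.025,"dy":0,"dz":0,"hand":1},{"wx":0,"wy":0,"wz":0,"dx":0,"dy":0,"dz":0,"hand":1}])

```text
t: 26.2
position: [0.5458, -0.1659, 0.2323]
tcp_rot: [[-0.418, 0.909, 0.0], [0.909, 0.418, -0.0], [-0.0, 0.0, -1.0]]
contact_force: [0.3, 0.3, -2.9]
gripper_width: 0.193
finger_force: 14.0
```

Request:
drive_tool(targets=[{"wx":0,"wy":0,"wz":0,"dx":-0.01,"dy":0,"dz":0,"hand":1},{"wx":0,"wy":0,"wz":0,"dx":-0.005,"dy":0,"dz":0,"hand":1}])

```text
t: 26.45
position: [0.546, -0.1664, 0.2323]
tcp_rot: [[-0.418, 0.909, -0.0], [0.909, 0.418, 0.0], [0.0, -0.0, -1.0]]
contact_force: [0.0, 0.5, -2.4]
gripper_width: 0.198
finger_force: 14.0
```

```bash
python3 -c "
from h import *
rs()"
```

```text
t 26.45 pos [ 0.546  -0.1664  0.2323] yyaw 24.7 zax [-0.  0. -1.] F [ 0.   0.5 -2.4] M [ 0.16 -0.09 -0.04] w 0.198 ff 14.0
origin riser -0.0453 0.0005 push -0.5 0.2
```

Request:
drive_tool(targets=[{"wx":0,"wy":0,"wz":0,"dx":-0.01,"dy":0,"dz":0,"hand":1},{"wx":0,"wy":0,"wz":0,"dx":0,"dy":0,"dz":0,"hand":1}])

```text
t: 26.7
position: [0.5461, -0.1666, 0.2323]
tcp_rot: [[-0.418, 0.909, -0.0], [0.909, 0.418, 0.0], [0.0, -0.0, -1.0]]
contact_force: [-1.2, 3.3, -1.5]
gripper_width: 0.197
finger_force: 14.0
```

Request:
drive_tool(targets=[{"wx":0,"wy":0,"wz":0,"dx":-0.01,"dy":0,"dz":0,"hand":1},{"wx":0,"wy":0,"wz":0,"dx":0,"dy":0,"dz":0,"hand":1}])

```text
t: 26.95
position: [0.5462, -0.1668, 0.2323]
tcp_rot: [[-0.418, 0.909, -0.001], [0.909, 0.418, 0.001], [0.001, -0.0, -1.0]]
contact_force: [-0.5, 6.9, 1.1]
gripper_width: 0.2
finger_force: 14.0
```

Request:
drive_tool(targets=[{"wx":0,"wy":0,"wz":0,"dx":-0.01,"dy":0,"dz":0,"hand":1},{"wx":0,"wy":0,"wz":0,"dx":0,"dy":0,"dz":0,"hand":1}])

```text
t: 27.2
position: [0.5463, -0.167, 0.2322]
tcp_rot: [[-0.417, 0.909, -0.001], [0.909, 0.417, 0.001], [0.001, -0.0, -1.0]]
contact_force: [-2.2, 9.9, 1.7]
gripper_width: 0.199
finger_force: 14.0
```

Clean contact now at 10.6 N, with the slat face about 105 mm in. I'll withdraw slowly without pressing on the table, and pitch the nose up slightly once clear of the slat.

Request:
drive_tool(targets=[{"wx":0,"wy":0,"wz":0,"dx":0.02,"dy":0,"dz":0,"hand":1},{"wx":0,"wy":0,"wz":0,"dx":0,"dy":0,"dz":0,"hand":1},{"wx":0,"wy":0,"wz":0,"dx":0.02,"dy":0,"dz":-0.01,"hand":1},{"wx":0,"wy":0,"wz":0,"dx":0.03,"dy":0,"dz":-0.01,"hand":1},{"wx":0,"wy":0,"wz":0,"dx":0.05,"dy":0,"dz":0,"hand":1}], grip_force=58)

```text
t: 27.82
position: [0.5446, -0.1632, 0.2332]
tcp_rot: [[-0.418, 0.909, 0.0], [0.909, 0.418, -0.0], [-0.0, 0.0, -1.0]]
contact_force: [0.1, 0.4, -2.4]
gripper_width: 0.197
finger_force: 58.0
```

Request:
drive_tool(targets=[{"wx":0,"wy":0,"wz":0,"dx":0.06,"dy":0,"dz":0,"hand":1},{"wx":0,"wy":0,"wz":0,"dx":0.07,"dy":0,"dz":0,"hand":1},{"wx":0,"wy":0,"wz":0,"dx":0.07,"dy":0,"dz":0,"hand":1},{"wx":0,"wy":0,"wz":0,"dx":0.07,"dy":0,"dz":0,"hand":1},{"wx":0,"wy":0,"wz":0,"dx":0.07,"dy":0,"dz":0,"hand":1}])

```text
t: 28.45
position: [0.5388, -0.1506, 0.2331]
tcp_rot: [[-0.418, 0.909, 0.0], [0.909, 0.418, -0.0], [-0.0, 0.0, -1.0]]
contact_force: [-1.1, -0.8, -3.2]
gripper_width: 0.196
finger_force: 58.0
```

Request:
drive_tool(targets=[{"wx":0,"wy":0,"wz":0,"dx":0.07,"dy":0,"dz":0,"hand":1},{"wx":0,"wy":0,"wz":0,"dx":0.07,"dy":0,"dz":0,"hand":1},{"wx":0,"wy":0,"wz":0,"dx":0.07,"dy":0,"dz":0,"hand":1},{"wx":0,"wy":0,"wz":0,"dx":0.07,"dy":0,"dz":0,"hand":1},{"wx":0,"wy":0,"wz":0,"dx":0.07,"dy":0,"dz":0,"hand":1}])

```text
t: 29.08
position: [0.5329, -0.1379, 0.2331]
tcp_rot: [[-0.418, 0.909, -0.0], [0.909, 0.418, 0.0], [0.0, -0.0, -1.0]]
contact_force: [0.6, 0.1, -3.0]
gripper_width: 0.194
finger_force: 58.0
```

Request:
drive_tool(targets=[{"wx":0,"wy":0,"wz":0,"dx":0.07,"dy":0,"dz":0,"hand":1},{"wx":0,"wy":0,"wz":0,"dx":0.07,"dy":0,"dz":-0.02,"hand":1},{"wx":0,"wy":0,"wz":0,"dx":0.07,"dy":0,"dz":-0.02,"hand":1},{"wx":0,"wy":0,"wz":0,"dx":0.07,"dy":0,"dz":-0.02,"hand":1}])

```text
t: 29.58
position: [0.5282, -0.1277, 0.2356]
tcp_rot: [[-0.418, 0.909, 0.0], [0.909, 0.418, -0.0], [-0.0, 0.0, -1.0]]
contact_force: [-0.3, -0.2, -2.7]
gripper_width: 0.198
finger_force: 58.0
```

```bash
python3 -c "
from h import *
rs()"
```

```text
t 29.57 pos [ 0.5282 -0.1277  0.2356] yyaw 24.7 zax [ 1.e-04 -0.e+00 -1.e+00] F [-0.3 -0.2 -2.7] M [ 0.15 -0.05  0.03] w 0.198 ff 58.0
origin riser -0.0879 0.0005 push 0.1 -0.3
```

Request:
drive_tool(targets=[{"wx":0,"wy":-0.1,"wz":0,"dx":0.12,"dy":0,"dz":-0.004,"hand":1},{"wx":0,"wy":-0.1,"wz":0,"dx":0.12,"dy":0,"dz":-0.004,"hand":1},{"wx":0,"wy":-0.1,"wz":0,"dx":0.12,"dy":0,"dz":-0.004,"hand":1},{"wx":0,"wy":-0.1,"wz":0,"dx":0.12,"dy":0,"dz":-0.005,"hand":1},{"wx":0,"wy":0,"wz":0,"dx":0.07,"dy":0,"dz":-0.003,"hand":1}])

```text
t: 30.2
position: [0.519, -0.1075, 0.236]
tcp_rot: [[-0.418, 0.908, 0.017], [0.908, 0.418, -0.037], [-0.04, -0.0, -0.999]]
contact_force: [-0.6, -0.2, -2.0]
gripper_width: 0.196
finger_force: 58.0
```

Run:
```python
from h import *
rs(); s=bot.read_state(); o=s['position']+s['tcp_rot']@np.array([0,0,.232]); n=o+s['tcp_rot']@np.array([-.18,0,0]); print('origin',o.round(4),'nose',n.round(4), ((n-np.array([.5645,-.2078,0]))[:2]@np.array([.4172,-.9088])).round(4))
```

```text
t 30.2 pos [ 0.519  -0.1075  0.236 ] yyaw 24.71 zax [ 0.0168 -0.0365 -0.9992] F [-0.6 -0.2 -2. ] M [ 0.19 -0.02  0.04] w 0.196 ff 58.0
origin riser -0.1101 0.0004 push -0.1 -0.6
origin [ 0.5229 -0.116   0.0041] nose [ 0.598  -0.2794  0.0114] 0.0791
```

Request:
drive_tool(targets=[{"wx":0,"wy":0,"wz":0,"dx":0.08,"dy":0,"dz":-0.003,"hand":1},{"wx":0,"wy":0,"wz":0,"dx":0.1,"dy":0,"dz":-0.004,"hand":1},{"wx":0,"wy":0,"wz":0,"dx":0.1,"dy":0,"dz":-0.004,"hand":1},{"wx":0,"wy":0,"wz":0,"dx":0.1,"dy":0,"dz":-0.004,"hand":1},{"wx":0,"wy":0,"wz":0,"dx":0.1,"dy":0,"dz":-0.004,"hand":1}])

```text
t: 30.82
position: [0.511, -0.0902, 0.2359]
tcp_rot: [[-0.417, 0.909, 0.017], [0.908, 0.418, -0.036], [-0.04, 0.0, -0.999]]
contact_force: [-0.6, 0.6, -2.6]
gripper_width: 0.197
finger_force: 58.0
```

Request:
drive_tool(targets=[{"wx":0,"wy":0,"wz":0,"dx":0.1,"dy":0,"dz":-0.004,"hand":1},{"wx":0,"wy":0,"wz":0,"dx":0.1,"dy":0,"dz":-0.004,"hand":1},{"wx":0,"wy":0,"wz":0,"dx":0.1,"dy":0,"dz":-0.004,"hand":1},{"wx":0,"wy":0,"wz":0,"dx":0.1,"dy":0,"dz":-0.004,"hand":1},{"wx":0,"wy":0,"wz":0,"dx":0.1,"dy":0,"dz":-0.004,"hand":1}])

```text
t: 31.45
position: [0.5026, -0.072, 0.2359]
tcp_rot: [[-0.417, 0.909, 0.017], [0.908, 0.418, -0.036], [-0.04, -0.0, -0.999]]
contact_force: [-0.5, -0.9, -2.5]
gripper_width: 0.193
finger_force: 58.0
```

Request:
drive_tool(targets=[{"wx":0,"wy":0,"wz":0,"dx":0.1,"dy":0,"dz":-0.004,"hand":1},{"wx":0,"wy":0,"wz":0,"dx":0.1,"dy":0,"dz":-0.004,"hand":1},{"wx":0,"wy":0,"wz":0,"dx":0.1,"dy":0,"dz":-0.004,"hand":1},{"wx":0,"wy":0,"wz":0,"dx":0.1,"dy":0,"dz":-0.004,"hand":1},{"wx":0,"wy":0,"wz":0,"dx":0.1,"dy":0,"dz":-0.004,"hand":1}])

```text
t: 32.08
position: [0.4942, -0.0538, 0.2359]
tcp_rot: [[-0.417, 0.909, 0.017], [0.908, 0.418, -0.036], [-0.04, 0.0, -0.999]]
contact_force: [0.1, -0.4, -3.8]
gripper_width: 0.196
finger_force: 58.0
```

```bash
cat >> h.py <<'E'
def look():
    rs(); s=bot.read_state(); o=s['position']+s['tcp_rot']@np.array([0,0,.232]); a=-s['tcp_rot'][:,0]; l=-s['tcp_rot'][:,2]; b=s['tcp_rot'][:,1]
    p=cam('top'); h=cv2.cvtColor(p['img'],cv2.COLOR_RGB2HSV)
    print('origin',o.round(4))
    # scoop-frame coordinates of colour blobs inside the pan, seen by the top camera
    for nm,lo,hi,z in(('wax',(12,90,50),(32,255,255),.018),('blue',(95,70,30),(135,255,255),.015)):
        m=cv2.inRange(h,lo,hi); q=[]
        for v,u in np.argwhere(m):
            e=np.array(p['eye']); r=ray(p,u,v); t=((o+l*z-e)@l)/(r@l); w=e+r*t-o
            if 25<w@a*1e3<200 and abs(w@b)<.07: q.append((w@a*1e3,w@b*1e3))
        q=np.array(q); print(nm,len(q),(q.min(0).round(),q.mean(0).round(),q.max(0).round()) if len(q) else '')
    return p
E
python3 -c "
from h import *
look()"
```

```text
t 32.08 pos [ 0.4942 -0.0538  0.2359] yyaw 24.7 zax [ 0.0167 -0.0363 -0.9992] F [ 0.1 -0.4 -3.8] M [ 0.17 -0.06 -0.04] w 0.196 ff 58.0
origin riser -0.1693 0.0004 push 0.4 -0.0
origin [ 0.4981 -0.0622  0.0041]
wax 776 (array([108., -70.]), array([170.,   3.]), array([200.,  70.]))
blue 66 (array([129., -44.]), array([139., -31.]), array([149., -17.]))
```

Both things ride in the pan: wax from x=108 mm and the eraser at 129–149 mm in the scoop frame. I'll keep withdrawing.

Request:
drive_tool(targets=[{"wx":0,"wy":0,"wz":0,"dx":0.11,"dy":0,"dz":-0.004,"hand":1},{"wx":0,"wy":0,"wz":0,"dx":0.11,"dy":0,"dz":-0.004,"hand":1},{"wx":0,"wy":0,"wz":0,"dx":0.11,"dy":0,"dz":-0.004,"hand":1},{"wx":0,"wy":0,"wz":0,"dx":0.11,"dy":0,"dz":-0.004,"hand":1},{"wx":0,"wy":0,"wz":0,"dx":0.11,"dy":0,"dz":-0.004,"hand":1}])

```text
t: 32.75
position: [0.485, -0.0338, 0.2358]
tcp_rot: [[-0.417, 0.909, 0.017], [0.908, 0.418, -0.036], [-0.04, -0.0, -0.999]]
contact_force: [0.7, 0.4, -3.6]
gripper_width: 0.192
finger_force: 58.0
```

Request:
drive_tool(targets=[{"wx":0,"wy":0,"wz":0,"dx":0.11,"dy":0,"dz":-0.004,"hand":1},{"wx":0,"wy":0,"wz":0,"dx":0.11,"dy":0,"dz":-0.004,"hand":1},{"wx":0,"wy":0,"wz":0,"dx":0.11,"dy":0,"dz":-0.004,"hand":1},{"wx":0,"wy":0,"wz":0,"dx":0.11,"dy":0,"dz":-0.004,"hand":1},{"wx":0,"wy":0,"wz":0,"dx":0.08,"dy":0,"dz":-0.004,"hand":1}])

```text
t: 33.38
position: [0.4763, -0.0149, 0.2358]
tcp_rot: [[-0.418, 0.909, 0.017], [0.908, 0.418, -0.036], [-0.04, -0.0, -0.999]]
contact_force: [-1.2, -0.6, -2.8]
gripper_width: 0.193
finger_force: 58.0
```

Request:
drive_tool(targets=[{"wx":0,"wy":0,"wz":0,"dx":0.03,"dy":0,"dz":-0.05,"hand":1},{"wx":0,"wy":0,"wz":0,"dx":0,"dy":0,"dz":-0.12,"hand":1},{"wx":0,"wy":0,"wz":0,"dx":0,"dy":0,"dz":-0.2,"hand":1},{"wx":0,"wy":0,"wz":0,"dx":0,"dy":0,"dz":-0.2,"hand":1},{"wx":0,"wy":0,"wz":0,"dx":0,"dy":0,"dz":-0.2,"hand":1}])

```text
t: 34.0
position: [0.4755, -0.013, 0.2673]
tcp_rot: [[-0.417, 0.909, 0.017], [0.908, 0.418, -0.036], [-0.04, 0.0, -0.999]]
contact_force: [0.3, 0.0, -2.4]
gripper_width: 0.197
finger_force: 58.0
```

Run:
```python
from h import *
p=look(); im=p['img']
# slab outline: bright region around (177,241)
g=cv2.cvtColor(im,cv2.COLOR_RGB2GRAY); print(g[241,150:205].tolist()); print(g[188:200,177].tolist(),g[280:292,177].tolist())
```

```text
t 34.0 pos [ 0.4755 -0.013   0.2673] yyaw 24.69 zax [ 0.0172 -0.0364 -0.9992] F [ 0.3  0.  -2.4] M [ 0.18 -0.06  0.03] w 0.197 ff 58.0
origin riser -0.2142 0.0004 push 0.1 0.3
origin [ 0.4795 -0.0214  0.0355]
wax 184 (array([108.,  -5.]), array([129.,  16.]), array([150.,  37.]))
blue 69 (array([130., -44.]), array([139., -31.]), array([149., -16.]))
[133, 134, 134, 133, 134, 134, 131, 122, 158, 154, 155, 155, 153, 156, 154, 154, 153, 154, 153, 155, 156, 153, 154, 154, 155, 155, 156, 154, 154, 153, 156, 154, 154, 154, 153, 153, 154, 153, 153, 155, 153, 153, 149, 139, 140, 159, 142, 94, 139, 135, 135, 135, 134, 135, 134]
[133, 133, 134, 133, 133, 133, 133, 101, 141, 153, 150, 151] [154, 153, 152, 139, 149, 154, 133, 132, 133, 133, 134, 132]
```

Run:
```python
from h import *
t=cam('side'); p=cam('top'); g=cv2.cvtColor(t['img'],cv2.COLOR_RGB2GRAY)
print(g[292:310,325].tolist()); print(g[335:352,325].tolist()); 
for v,z in((299,.014),(342,.014),(346,0)): print(v,z,onz(t,325,v,z)[:2])
print(g[322,245:262].tolist(),g[322,398:412].tolist()); print(onz(t,252,322,.014),onz(t,404,322,.014))
a=onz(p,157.5,241,.014); b=onz(p,197.3,241,.014); c=onz(p,177,194.8,.014); d=onz(p,177,286.2,.014); print('top',a[:2],b[:2],c[:2],d[:2])
```

```text
[233, 232, 233, 233, 232, 232, 235, 242, 248, 250, 249, 249, 248, 247, 246, 245, 246, 245]
[246, 246, 246, 245, 245, 245, 242, 225, 187, 148, 125, 116, 123, 131, 160, 205, 228]
299 0.014 [0.55492627 0.25744807]
342 0.014 [0.55887227 0.37410168]
346 0 [0.558558   0.36798529]
[231, 231, 231, 231, 231, 229, 225, 228, 237, 242, 243, 242, 242, 243, 245, 245, 245] [62, 65, 68, 66, 70, 65, 63, 64, 67, 65, 66, 70, 66, 68]
[0.68458272 0.32351934 0.014     ] [0.42084857 0.32322718 0.014     ]
top [0.54824935 0.37024921] [0.54901836 0.25225832] [0.68620127 0.31733891] [0.41725775 0.30763797]
```

Request:
drive_tool(targets=[{"wx":0,"wy":0.08,"wz":0,"dx":-0.04,"dy":0,"dz":0,"hand":1},{"wx":0,"wy":0.08,"wz":0,"dx":-0.04,"dy":0,"dz":0,"hand":1},{"wx":0,"wy":0.08,"wz":0,"dx":-0.04,"dy":0,"dz":0,"hand":1},{"wx":0,"wy":0.08,"wz":0,"dx":-0.04,"dy":0,"dz":0,"hand":1},{"wx":0,"wy":0.08,"wz":0,"dx":-0.04,"dy":0,"dz":0,"hand":1}])

```text
t: 34.78
position: [0.4788, -0.0203, 0.2667]
tcp_rot: [[-0.418, 0.909, -0.0], [0.909, 0.418, 0.001], [0.001, -0.0, -1.0]]
contact_force: [-0.4, 0.1, -2.6]
gripper_width: 0.196
finger_force: 58.0
```

Request:
drive_tool(targets=[{"wx":0,"wy":0,"wz":-0.15,"dx":0,"dy":0,"dz":0,"hand":1},{"wx":0,"wy":0,"wz":-0.35,"dx":0,"dy":0,"dz":0,"hand":1},{"wx":0,"wy":0,"wz":-0.55,"dx":0,"dy":0,"dz":0,"hand":1},{"wx":0,"wy":0,"wz":-0.7,"dx":0,"dy":0,"dz":0,"hand":1},{"wx":0,"wy":0,"wz":-0.8,"dx":0,"dy":0,"dz":0,"hand":1}])

```text
t: 35.4
position: [0.4787, -0.0201, 0.2667]
tcp_rot: [[-0.637, 0.771, -0.0], [0.771, 0.637, -0.0], [-0.0, -0.0, -1.0]]
contact_force: [0.3, 0.0, -2.5]
gripper_width: 0.199
finger_force: 58.0
```

Request:
drive_tool(targets=[{"wx":0,"wy":0,"wz":-0.8,"dx":0,"dy":0,"dz":0,"hand":1},{"wx":0,"wy":0,"wz":-0.8,"dx":0,"dy":0,"dz":0,"hand":1},{"wx":0,"wy":0,"wz":-0.8,"dx":0,"dy":0,"dz":0,"hand":1},{"wx":0,"wy":0,"wz":-0.8,"dx":0,"dy":0,"dz":0,"hand":1},{"wx":0,"wy":0,"wz":-0.8,"dx":0,"dy":0,"dz":0,"hand":1}])

```text
t: 36.02
position: [0.4788, -0.0201, 0.2667]
tcp_rot: [[-0.887, 0.462, -0.0], [0.462, 0.887, -0.0], [-0.0, -0.0, -1.0]]
contact_force: [-0.3, 0.1, -2.5]
gripper_width: 0.196
finger_force: 58.0
```

Request:
drive_tool(targets=[{"wx":0,"wy":0,"wz":-0.8,"dx":0,"dy":0,"dz":0,"hand":1},{"wx":0,"wy":0,"wz":-0.8,"dx":0,"dy":0,"dz":0,"hand":1},{"wx":0,"wy":0,"wz":-0.8,"dx":0,"dy":0,"dz":0,"hand":1},{"wx":0,"wy":0,"wz":-0.7,"dx":0,"dy":0,"dz":0,"hand":1},{"wx":0,"wy":0,"wz":-0.5,"dx":0,"dy":0,"dz":0,"hand":1}])

```text
t: 36.65
position: [0.4787, -0.0201, 0.2667]
tcp_rot: [[-0.993, 0.121, -0.0], [0.121, 0.993, -0.0], [0.0, -0.0, -1.0]]
contact_force: [-0.2, -0.2, -2.9]
gripper_width: 0.197
finger_force: 58.0
```

Request:
drive_tool(targets=[{"wx":0,"wy":0,"wz":-0.3,"dx":0,"dy":0,"dz":0,"hand":1},{"wx":0,"wy":0,"wz":-0.1,"dx":0,"dy":0,"dz":0,"hand":1},{"wx":0,"wy":0,"wz":0,"dx":0,"dy":0,"dz":0,"hand":1}])

```text
t: 37.02
position: [0.4788, -0.0202, 0.2667]
tcp_rot: [[-0.996, 0.085, 0.0], [0.085, 0.996, -0.0], [-0.0, -0.0, -1.0]]
contact_force: [0.3, -0.3, -3.1]
gripper_width: 0.195
finger_force: 58.0
```

```bash
python3 -c "
from h import *
look()
s=bot.read_state(); print(s['tcp_rot'].round(4)); print('tool delta to target',(s['tcp_rot'].T@(np.array([.474,.3144,s['position'][2]])-s['position'])).round(4))"
```

```text
t 37.02 pos [ 0.4788 -0.0202  0.2667] yyaw 85.13 zax [ 0. -0. -1.] F [ 0.3 -0.3 -3.1] M [ 0.12 -0.   -0.01] w 0.195 ff 58.0
origin riser -0.2063 0.0004 push 0.4 0.1
origin [ 0.4788 -0.0202  0.0347]
wax 179 (array([109.,  -4.]), array([129.,  16.]), array([150.,  37.]))
blue 66 (array([129., -43.]), array([139., -30.]), array([149., -17.]))
[[-0.9964  0.0849  0.    ]
 [ 0.0849  0.9964 -0.    ]
 [-0.     -0.     -1.    ]]
tool delta to target [ 0.0332  0.333  -0.    ]
```

Request:
drive_tool(targets=[{"wx":0,"wy":0,"wz":0,"dx":0.015,"dy":0.15,"dz":0,"hand":1},{"wx":0,"wy":0,"wz":0,"dx":0.035,"dy":0.35,"dz":0,"hand":1},{"wx":0,"wy":0,"wz":0,"dx":0.055,"dy":0.55,"dz":0,"hand":1},{"wx":0,"wy":0,"wz":0,"dx":0.062,"dy":0.62,"dz":0,"hand":1},{"wx":0,"wy":0,"wz":0,"dx":0.062,"dy":0.62,"dz":0,"hand":1}])

```text
t: 37.7
position: [0.4772, 0.0734, 0.2668]
tcp_rot: [[-0.996, 0.085, 0.0], [0.085, 0.996, 0.0], [-0.0, 0.0, -1.0]]
contact_force: [-0.4, 0.4, -1.7]
gripper_width: 0.195
finger_force: 58.0
```

Request:
drive_tool(targets=[{"wx":0,"wy":0,"wz":0,"dx":0.062,"dy":0.62,"dz":0,"hand":1},{"wx":0,"wy":0,"wz":0,"dx":0.062,"dy":0.62,"dz":0,"hand":1},{"wx":0,"wy":0,"wz":0,"dx":0.062,"dy":0.62,"dz":0,"hand":1},{"wx":0,"wy":0,"wz":0,"dx":0.062,"dy":0.62,"dz":0,"hand":1},{"wx":0,"wy":0,"wz":0,"dx":0.062,"dy":0.62,"dz":0,"hand":1}])

```text
t: 38.33
position: [0.4751, 0.1981, 0.2667]
tcp_rot: [[-0.996, 0.084, -0.0], [0.084, 0.996, 0.0], [0.0, 0.0, -1.0]]
contact_force: [-0.4, -0.1, -2.9]
gripper_width: 0.195
finger_force: 58.0
```

Request:
drive_tool(targets=[{"wx":0,"wy":0,"wz":0,"dx":0.062,"dy":0.62,"dz":0,"hand":1},{"wx":0,"wy":0,"wz":0,"dx":0.062,"dy":0.62,"dz":0,"hand":1},{"wx":0,"wy":0,"wz":0,"dx":0.062,"dy":0.62,"dz":0,"hand":1},{"wx":0,"wy":0,"wz":0,"dx":0.055,"dy":0.55,"dz":0,"hand":1},{"wx":0,"wy":0,"wz":0,"dx":0.035,"dy":0.35,"dz":0,"hand":1}])

```text
t: 38.95
position: [0.4736, 0.3088, 0.2667]
tcp_rot: [[-0.996, 0.084, 0.0], [0.084, 0.996, 0.0], [-0.0, 0.0, -1.0]]
contact_force: [0.2, -0.8, -2.5]
gripper_width: 0.193
finger_force: 58.0
```

Request:
drive_tool(targets=[{"wx":0,"wy":0,"wz":-0.15,"dx":0.015,"dy":0.15,"dz":0,"hand":1},{"wx":0,"wy":0,"wz":-0.2,"dx":0,"dy":0,"dz":0,"hand":1},{"wx":0,"wy":0,"wz":-0.16,"dx":0,"dy":0,"dz":0,"hand":1},{"wx":0,"wy":0,"wz":-0.1,"dx":0,"dy":0,"dz":0,"hand":1},{"wx":0,"wy":0,"wz":0,"dx":0,"dy":0,"dz":0,"hand":1}])

```text
t: 39.58
position: [0.4739, 0.3131, 0.2668]
tcp_rot: [[-1.0, 0.024, -0.0], [0.024, 1.0, -0.0], [0.0, -0.0, -1.0]]
contact_force: [-0.0, 0.2, -2.8]
gripper_width: 0.194
finger_force: 58.0
```

Run:
```python
from h import *
p=look()
s=bot.read_state(); print('tool delta to target',(s['tcp_rot'].T@(np.array([.474,.3144,s['position'][2]])-s['position'])).round(4))
t=cam('side')
a=cv2.resize(p['img'][160:310,120:270],None,fx=2.6,fy=2.6,interpolation=cv2.INTER_CUBIC); b=cv2.resize(t['img'][210:360,240:420],None,fx=2.2,fy=2.6,interpolation=cv2.INTER_CUBIC)
cv2.imwrite('pics/f6.png',np.hstack([a,b])[:,:,::-1])
```

```text
t 39.58 pos [0.4739 0.3131 0.2668] yyaw 88.62 zax [-0. -0. -1.] F [-0.   0.2 -2.8] M [0.07 0.02 0.02] w 0.194 ff 58.0
origin riser -0.5112 0.135 push -0.2 0.0
origin [0.4739 0.3131 0.0348]
wax 182 (array([25., -8.]), array([127.,  14.]), array([148.,  34.]))
blue 63 (array([129., -44.]), array([139., -32.]), array([149., -20.]))
tool delta to target [-0.0001  0.0012 -0.    ]
```

View pics/f6.png

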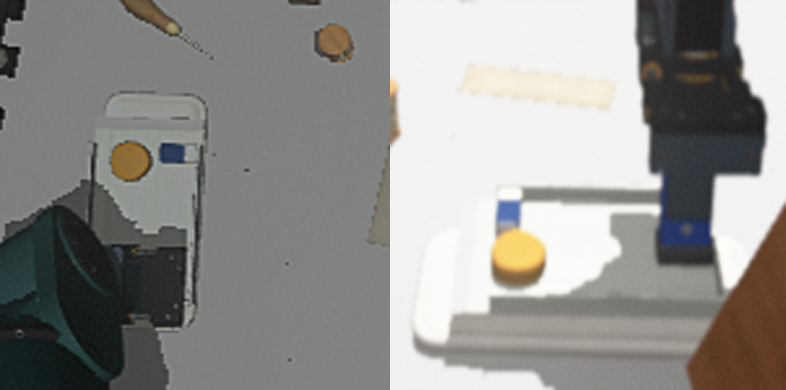

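The final view shows the cake and eraser side by side in the pan, with the scoop centred over the slab. Lowering now.

Request:
drive_tool(targets=[{"wx":0,"wy":0,"wz":0,"dx":0,"dy":0.03,"dz":0.06,"hand":1},{"wx":0,"wy":0,"wz":0,"dx":0,"dy":0,"dz":0.12,"hand":1},{"wx":0,"wy":0,"wz":0,"dx":0,"dy":0,"dz":0.14,"hand":1},{"wx":0,"wy":0,"wz":0,"dx":0,"dy":0,"dz":0.1,"hand":1},{"wx":0,"wy":0,"wz":0,"dx":0,"dy":0,"dz":0.05,"hand":1}])

```text
t: 40.3
position: [0.4738, 0.3146, 0.2475]
tcp_rot: [[-1.0, 0.024, -0.0], [0.024, 1.0, -0.0], [0.0, -0.0, -1.0]]
contact_force: [-0.3, -0.3, -3.3]
gripper_width: 0.193
finger_force: 58.0
```

Request:
drive_tool(targets=[{"wx":0,"wy":0,"wz":0,"dx":0,"dy":0,"dz":0.015,"hand":1},{"wx":0,"wy":0,"wz":0,"dx":0,"dy":0,"dz":0.01,"hand":1},{"wx":0,"wy":0,"wz":0,"dx":0,"dy":0,"dz":0,"hand":1}])

```text
t: 40.67
position: [0.4739, 0.3147, 0.2471]
tcp_rot: [[-1.0, 0.024, 0.0], [0.024, 1.0, 0.0], [-0.0, 0.0, -1.0]]
contact_force: [-0.2, -0.4, -2.7]
gripper_width: 0.193
finger_force: 58.0
```

```bash
python3 -c "
from h import *
st()"
```

```text
t 40.67 pos [0.4739 0.3147 0.2471] yyaw 88.64 zax [ 2.e-04  1.e-04 -1.e+00] F [-0.2 -0.4 -2.7] M [0.11 0.01 0.03] w 0.193 ff 58.0
```

Request:
drive_tool(targets=[{"wx":0,"wy":0,"wz":0,"dx":0,"dy":0,"dz":0.01,"hand":1},{"wx":0,"wy":0,"wz":0,"dx":0,"dy":0,"dz":0,"hand":1}])

```text
t: 40.92
position: [0.4738, 0.3146, 0.2466]
tcp_rot: [[-1.0, 0.024, -0.0], [0.024, 1.0, 0.0], [0.0, 0.0, -1.0]]
contact_force: [-0.3, -0.5, -3.4]
gripper_width: 0.191
finger_force: 58.0
```

Request:
drive_tool(targets=[{"wx":0,"wy":0,"wz":0,"dx":0,"dy":0,"dz":0.01,"hand":1},{"wx":0,"wy":0,"wz":0,"dx":0,"dy":0,"dz":0,"hand":1}])

```text
t: 41.18
position: [0.4739, 0.3147, 0.2461]
tcp_rot: [[-1.0, 0.024, 0.0], [0.024, 1.0, 0.0], [-0.0, 0.0, -1.0]]
contact_force: [0.2, -0.3, -2.5]
gripper_width: 0.192
finger_force: 58.0
```

Request:
drive_tool(targets=[{"wx":0,"wy":0,"wz":0,"dx":0,"dy":0,"dz":0.008,"hand":1},{"wx":0,"wy":0,"wz":0,"dx":0,"dy":0,"dz":0,"hand":1}])

```text
t: 41.42
position: [0.4739, 0.3146, 0.2461]
tcp_rot: [[-1.0, 0.024, -0.0], [0.024, 1.0, -0.0], [0.0, -0.0, -1.0]]
contact_force: [-1.5, -1.3, 5.3]
gripper_width: 0.195
finger_force: 58.0
```

Request:
drive_tool(targets=[{"wx":0,"wy":0,"wz":0,"dx":0,"dy":0,"dz":0.006,"hand":1},{"wx":0,"wy":0,"wz":0,"dx":0,"dy":0,"dz":0,"hand":1}])

```text
t: 41.68
position: [0.4739, 0.3147, 0.2461]
tcp_rot: [[-1.0, 0.024, -0.0], [0.024, 1.0, -0.0], [0.0, -0.0, -1.0]]
contact_force: [-4.5, -2.4, 10.1]
gripper_width: 0.194
finger_force: 58.0
```

Request:
drive_tool(targets=[{"wx":0,"wy":0,"wz":0,"dx":0,"dy":0,"dz":-0.008,"hand":1},{"wx":0,"wy":0,"wz":0,"dx":0,"dy":0,"dz":0,"hand":0.5},{"wx":0,"wy":0,"wz":0,"dx":0,"dy":0,"dz":0,"hand":0.5},{"wx":0,"wy":0,"wz":0,"dx":0,"dy":0,"dz":0,"hand":0.5},{"wx":0,"wy":0,"wz":0,"dx":0,"dy":0,"dz":0,"hand":0.5}])

```text
t: 42.3
position: [0.4739, 0.3146, 0.2459]
tcp_rot: [[-1.0, 0.024, 0.0], [0.024, 1.0, 0.0], [-0.0, 0.0, -1.0]]
contact_force: [0.1, -0.3, -1.0]
gripper_width: 0.497
finger_force: 0.0
```

Request:
drive_tool(targets=[{"wx":0,"wy":0,"wz":0,"dx":0,"dy":0,"dz":0,"hand":0.5},{"wx":0,"wy":0,"wz":0,"dx":0,"dy":0,"dz":0,"hand":0.5}])

```text
t: 42.55
position: [0.4738, 0.3146, 0.2459]
tcp_rot: [[-1.0, 0.024, -0.0], [0.024, 1.0, -0.0], [0.0, -0.0, -1.0]]
contact_force: [0.2, 0.3, -0.4]
gripper_width: 0.502
finger_force: 0.0
```

Request:
drive_tool(targets=[{"wx":0,"wy":0,"wz":0,"dx":0,"dy":0,"dz":-0.3,"hand":0.5},{"wx":0,"wy":0,"wz":0,"dx":0,"dy":0,"dz":-0.7,"hand":0.5},{"wx":0,"wy":0,"wz":0,"dx":0,"dy":0,"dz":-0.9,"hand":0.5},{"wx":0,"wy":0,"wz":0,"dx":0,"dy":0,"dz":-0.9,"hand":0.5},{"wx":0,"wy":0,"wz":0,"dx":0,"dy":0,"dz":-0.5,"hand":0.5}])

```text
t: 43.18
position: [0.474, 0.3147, 0.3804]
tcp_rot: [[-1.0, 0.024, 0.002], [0.024, 1.0, 0.001], [-0.002, 0.001, -1.0]]
contact_force: [0.5, 0.6, 0.1]
gripper_width: 0.5
finger_force: 0.0
```

Run:
```python
from h import *
st(); p=cam('top'); t=cam('side'); o=np.array([.4739,.3146,.014]); a=np.array([np.cos(np.radians(-1.37)),np.sin(np.radians(-1.37)),0]); b=np.array([-a[1],a[0],0])
for d,n in((p,'top'),(t,'side')):
    h=cv2.cvtColor(d['img'],cv2.COLOR_RGB2HSV)
    for nm,lo,hi,z in(('wax',(12,120,50),(32,255,255),.032),('blue',(95,90,30),(135,255,255),.029),('handle',(95,90,30),(135,255,255),.1)):
        q=[]
        for v,u in np.argwhere(cv2.inRange(h,lo,hi)):
            w=onz(d,u,v,z)-o; X,Y=w@a*1e3,w@b*1e3
            if (-40<X<60 if nm=='handle' else 60<X<200) and abs(Y)<70: q.append((X,Y))
        q=np.array(q); print(n,nm,len(q),(q.min(0).round(),q.max(0).round()) if len(q) else '')
# bystanders vs first picture
f=cv2.imread('pics/top1.png').astype(int); c=p['img'][:,:,::-1].astype(int)
for nm,r in(('spool',(165,188,238,260)),('loupe',(152,175,280,303)),('weight',(193,222,393,422))):
    x=f[r[0]:r[1],r[2]:r[3]]; y=c[r[0]:r[1],r[2]:r[3]]; s=x.mean()/y.mean(); print(nm,abs(x-y*s).mean().round(2))
```

```text
t 43.17 pos [0.474  0.3147 0.3804] yyaw 88.64 zax [ 0.0022  0.0013 -1.    ] F [0.5 0.6 0.1] M [ 0.12 -0.11 -0.05] w 0.5 ff 0.0
top wax 169 (array([108.,  -6.]), array([150.,  33.]))
top blue 63 (array([130., -43.]), array([149., -18.]))
top handle 0 
side wax 369 (array([110.,  -1.]), array([148.,  49.]))
side blue 66 (array([131., -37.]), array([148., -19.]))
side handle 577 (array([-18.,  -2.]), array([25., 69.]))
spool 0.99
loupe 1.13
weight 1.01
```

Both things are in the pan, the scoop stands level on the slab, the bystanders are unmoved and the arm is clear, so I'm handing in.

Request:
drive_tool(targets=[{"wx":0,"wy":0,"wz":0,"dx":0,"dy":0,"dz":0,"hand":0.5},{"wx":0,"wy":0,"wz":0,"dx":0,"dy":0,"dz":0,"hand":0.5}])

```text
t: 43.52
position: [0.4736, 0.3144, 0.3765]
tcp_rot: [[-1.0, 0.024, -0.002], [0.024, 1.0, -0.001], [0.002, -0.001, -1.0]]
contact_force: [-0.2, -0.4, -0.4]
gripper_width: 0.502
finger_force: 0.0
```

```bash
python3 -c "
from bench import bot
print(bot.job_done())"
```

```text
the job is handed in; nothing more can be done
None
```

The job is handed in at about 43.5 s, verdict not shown: the scoop stands on the middle of the slab with the beeswax and eraser between its side walls, and the bystanders look unmoved; this took a second pass, because on the first the load slid to the pan's front edge while I drew it out.

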